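# Free the load arm of the polishing machine and hold it up

### The job

Push the round steel dish along the bench, without lifting it, until it stands up against the right-hand side of the polishing machine, level with the polishing head. Then pull the spring latch on the end of the load arm fully aside, raise the arm off the ball of the polishing head without lifting or dragging the head, and finish while still holding the arm about a hand's breadth above the ball, so that a colleague can take the head out into the dish. Leave everything else standing where it is.

Things in the scene. Friction and masses are not known exactly. Their poses are not given: they have to be found in the camera images.
- machine: White polishing machine, fixed: x -190..+210 mm (x: front to back), y -150..+150 mm (y: its left), 95 mm high; bowl rim radius 122, 113 mm high; cloth 105 mm high. Origin: underside, under the middle of the bowl. Turned by up to 0.25 rad. Right-hand side: the flat face at y = -150. In its frame the arm's hinge is at (180, -50, 178) mm, the ball at (-10, -50, 157) mm.
- dish_place (a point): Where the dish's centre belongs: on the bench beside the machine's right-hand face, level with the head (dish 2 mm off the face); 15 mm above the bench, at (-10, -217, 15) mm in the machine's frame, axes as the machine's.
- dish_mid (a point): The loose round dish of plain steel, open on top: 130 mm across, 30 mm high, wall 3 mm, about 0.3 kg. The point is its centre, half-way up (15 mm above the bench).
- coupling (a point): Centre of the ball socket at the free (front) end of the load arm; on the ball's centre, 157 mm up, when the arm is down. From its hinge (axis along the machine's y) the arm runs 190 mm forward, level when down; 26 mm wide (coupling 36), 22 mm thick, top 189 mm up, load weights on it up to 213 mm. It swings up freely to 0.95 rad, falls when let go; raising it takes 4 to 6 N at the tab.
- latch_tab (a point): Grip point on the latch's upright steel tab: 16 mm along the arm, 10 mm across it (the pull direction), top 11 mm above this point; 42 mm to the right of the arm's middle line, beside the coupling, 211 mm up and 22 mm above the arm's top when down. The latch rides on the arm: pulling the tab right opens it, lifting it lifts the arm. Axes as the arm's, y to the left.
- latch (a joint): How far the latch is pulled aside, in m: 0 shut (its fork lies under the ball and holds it), 0.018 the stop; it slides to the right, away from the arm (the machine's -y). The ball is free from 0.013 on. A spring pushes it shut with 3 N at 0 and 7 N at the stop.
- ball (a point): Centre of the 20 mm steel ball on the stud of the polishing head, 52 mm above the head's underside. The head is a loose steel disc, 84 mm across and 24 mm thick, about 1.3 kg, standing on the cloth of the polishing table.
- culture_dish: Shallow glass dish, 90 mm across, 18 mm high, at the back right; leave it. Origin under its centre.
- slurry_bottle: White bottle, 64 mm across, 160 mm high, at the back right; leave it. Origin under its centre.
- spare_weight: Steel ring weight, 54 mm across, 20 mm high, near the robot; leave it. Origin under its centre.
- mount_a: Black round sample mount, 32 mm across, 22 mm high, near the robot; leave it. Origin under its centre.
- mount_b: A second mount like it; leave it.
- paste_jar: White jar, 56 mm across, 50 mm high, at the front left; leave it. Origin under its centre.
- tweezers: Steel tweezers lying at the right, 125 mm long, 6 mm thick; leave them. Origin at the middle, underside; x along them.
Things that resemble listed ones, but are neither listed nor needed, are in the scene too. What is shaped like the part that bears dish_mid but black is not meant.

How it is judged:
By the outcome, as a careful person would: the job done as asked, in the order asked, and still so for the second after the job is handed in, while the arm keeps its last pose, push and grip.
It also fails if it takes over 51 s, if anything falls off the work surface, if the arm or the gripper's body presses on something with over 40 N, if the wrist force passes 120 N, or if a joint passes its speed limit or range.

### The arm

A 6-joint arm with a two-finger parallel gripper is mounted at the origin on the work surface. World frame = base frame: x ahead of the robot, y to its left, z up, the work surface at z = 0. Lengths are in m, angles in rad, forces in N, time in s.
With the tool pointing down it reaches from about 0.375 to 0.9 m from the base axis. Payload 3.1 kg.
Tool frame: the origin (TCP) lies on the centre line of the jaws, within the pads' length; the fingertips stand 8 mm ahead of it and the grasp point (between the pads) lies 11 mm behind it (arm.tcp_to_tips is the distance from the TCP to the fingertips, in m); z points along the fingers, y is the direction in which the jaws open and shut (so a half turn about z gives the same grasp; the last joint's range is limited). The gripper opens to 85 mm and grips with 20 to 120 N. Pads are 22 mm wide; open, the fingers measure 114 mm over their backs; the gripper's body (76 mm by 85 mm) begins 54 mm behind the grasp point. The pads swing forward as they close: fully open they stand 13 mm farther back than shut.
Start: joints at [-1.444, 0.527, 1.433, -0, 1.181, -0.178], TCP at [0.188, -0.596, 0.239] pointing down, gripper open.
Joint ranges: [-3.08, 3.08], [-0.75, 2.2], [0.22, 2.44], [-1.43, 4.57], [0, 2.65], [-2.85, 2.85]. Speed limits (rad/s): [2.79, 2.79, 3.14, 3.14, 3.14, 3.14].

### API

Orientations are given as a rotation vector (axis times angle).
In Python, from station import arm gives the robot as it stands. The module is installed in compiled form; this text tells all that it offers.
- The arm moves only by the tool send_rows, never from a script. Its argument "commands" is a list of rows, each a list of 3 entries, a list of its own where there are three numbers: the shift along the tool's x, y, z in m, then the turn about the tool's z in rad, then the opening, from 0 (shut) to 1 (fully open). In form: [[[x, y, z], spin, claw], ...]. A call has 1 to 5 rows; each row is the pose to reach, as a shift and turn from the pose measured when the call began, along the tool's axes at that moment; what a row does not reach only later rows make up. A row lasts 1/12 s, in which the tool goes at most 41.7 mm and 7.16 degrees, less where a joint would pass 70% of its speed; a pose out of reach is approached as far as the arm can. A call with a gripper value outside its range is refused whole. The fingers move at their own pace and stop on an object; "grip_force" is the grip in N (left out, the last holds). Time passes only in rows, so rows that repeat a pose let the fingers close. It gives the time, the measured TCP pose, the force and the opening at its end, in the units of the state.
- arm.state(): the state, without advancing time (a new reading comes with each control period).
- arm.get_image(name): name is "side" or "top" or "wrist"; returns (picture, depth): 400x640x3 uint8, blue, green, red; 400x640 float32, m along the optical axis (not along the pixel's ray), 0 where there is no reading.
- arm.calibration(name): a dict with "K" (3x3 intrinsics, pixels), "distortion" ([k1, k2, p1, p2, k3] as OpenCV has them; the pictures are not rectified), "R" (3x3) and "t" (3): a world point X has camera coordinates R X + t. Camera axes: x right, y down, z forward; pixel columns grow to the right and rows downward; lengths in m; the calibration is good to about 2 mm. A picture is of the moment at which its call begins: read the wrist's pose just before it. calibration takes no time and is no camera call; for the wrist camera it gives the pose at the moment of the call.
- arm.close_job(): hands the job in, once; it reports no verdict.
Trained networks look in the newest picture that a camera, given by its name, has taken for a name from the list of things; names that differ only in an ending like _2 or _b are one class to them, and where a whole thing is asked for, a point or a joint stands for the part that bears it (a point fixed in the world has none). Each returns a list of dicts, best first, with "conf" (0 to 1); they miss things now and then, are a little off and sometimes report something else, mostly with a low value. They report only what shows in the picture. A call takes as long as a camera call. They do not tell look-alikes from the thing itself.
- arm.look_for(label, camera): "uv" ([column, row] in pixels, amid what is visible of it).
- arm.spot_point(label, camera): "uv" ([column, row] in pixels: a listed point, or the origin of a listed thing).
The state is a dict: "clock": time; "q": joint angles; "qvel": joint speeds; "joint_efforts": joint torques, N m; "position": TCP position; "orientation": TCP orientation; "force": force on the tool from outside, world axes, zero at the start; "wrist_torque": the same for the moment, N m; "gripper_width": finger opening in m.
Only numpy, scipy, OpenCV 4.12 (cv2) and the standard library are available. Lean on these libraries where they do the work, as an engineer would, in place of code of your own. Each camera call takes 0.05 s, during which the arm holds its last target.

## Working session

There is one attempt and no reset: what is moved stays moved. The work goes in short steps, Python scripts to look and compute and a tool call to move; the robot and the scene stay as the last step left them, time stands still between calls to the robot, and variables do not carry over. Pictures are saved under pics/ and viewed, and the job is handed in when it is done.

Besides the shell and the picture viewer there is one more tool, called by a JSON object that holds its "api" and its "payload", one argument or row to a line. send_rows: Moves the arm, as the interface text tells. Its arguments: {"type":"object","properties":{"commands":{"type":"array","items":{"type":"array"}},"grip_force":{"type":"number"}},"required":["commands"]}

```bash
mkdir -p pics; cat > h.py <<'E'
import numpy as np, cv2
from station import arm
def cal(n):
    c=arm.calibration(n); return [np.array(c[k],float) for k in("K","distortion","R","t")]
def ray(n,uv,c=None):
    K,d,R,t=c or cal(n)
    p=cv2.undistortPoints(np.array([[uv]],float),K,d)[0,0]
    return -R.T@t, R.T@np.array([p[0],p[1],1.])
def atz(n,uv,z,c=None):
    o,d=ray(n,uv,c); return o+d*(z-o[2])/d[2]
def proj(n,X,c=None):
    K,d,R,t=c or cal(n)
    return cv2.projectPoints(np.array(X,float).reshape(-1,3),cv2.Rodrigues(R)[0],t,K,d)[0][:,0]
def dep(n,uv,D,c=None):
    o,d=ray(n,uv,c); u,v=int(round(uv[0])),int(round(uv[1])); w=D[max(v-1,0):v+2,max(u-1,0):u+2]; w=w[w>0]
    return o+d*np.median(w) if len(w) else None
E
python3 - <<'E'
from h import *
for n in("top","side"):
    im,D=arm.get_image(n); cv2.imwrite(f"pics/{n}0.png",im); np.save(f"{n}0.npy",D)
    c=cal(n)
    L=["dish_mid","coupling","latch_tab","ball","machine"]
    for l in L:
        for r in arm.spot_point(l,n)[:3]:
            print(n,l,np.round(r["uv"],1),round(r["conf"],2),dep(n,r["uv"],D,c))
print(arm.state())
E
```

```text
top dish_mid [408.7 197.7] 0.91 [ 0.51131226 -0.35014859  0.00141503]
top dish_mid [391.  280.1] 0.67 [ 0.28328828 -0.18122041  0.74645924]
top dish_mid [451.2 246.3] 0.63 [ 0.33735114 -0.50541147  0.00331116]
top coupling [271.9 172.1] 0.89 [0.57545543 0.13630319 0.18841084]
top coupling [266.6 169.6] 0.43 [0.58333672 0.15395447 0.18892669]
top latch_tab [283.2 166.1] 0.39 [0.59191199 0.09699571 0.22427013]
top ball [267.6 170.2] 0.58 [0.58140324 0.15059542 0.18901712]
top ball [269.  171.4] 0.34 [0.57766078 0.14600487 0.18767008]
top machine [259.6 173.4] 0.76 [0.5769017  0.18404777 0.12465882]
top machine [397.7 239.1] 0.38 [ 0.35960765 -0.30895317  0.0170675 ]
side dish_mid [345.7 317.2] 0.88 [ 0.51708499 -0.32880784  0.00260081]
side dish_mid [278.4 382.1] 0.82 [ 0.34069787 -0.48394345  0.00111358]
side dish_mid [220.7 316.2] 0.77 [ 2.16878175e-01 -2.79529845e-01  7.26689328e-05]
side coupling [340.6 168.6] 0.65 [0.58899238 0.1260992  0.16306021]
side latch_tab [339.3 167.4] 0.51 [0.58344731 0.12024968 0.17079159]
side latch_tab [345.2 160.4] 0.46 [0.59465596 0.09318143 0.20810759]
side ball [340.  164.5] 0.91 [0.58592185 0.12327327 0.17909172]
side machine [355.4 235. ] 0.36 [ 0.61640155 -0.00077094 -0.00193207]
{'clock': 0.6, 'q': array([-1.44353384e+00,  5.27463160e-01,  1.43268040e+00,  2.03759066e-05,
        1.18136637e+00, -1.78490930e-01]), 'qvel': array([-7.68286873e-04, -5.05729614e-04, -3.99930974e-04,  1.73468604e-05,
       -1.61154188e-04,  9.34882129e-04]), 'joint_efforts': array([-1.86033067e-03, -4.42051899e+01, -1.78325129e+01, -2.72545331e-04,
        1.04650691e-03,  1.12784585e-05]), 'position': array([ 0.18817107, -0.59600022,  0.23933931]), 'orientation': array([3.10487220e+00, 4.78383077e-01, 2.62719586e-05]), 'force': array([0.34134324, 0.43965041, 0.222481  ]), 'wrist_torque': array([ 0.06628066, -0.00913398, -0.04151762]), 'gripper_width': 0.08486267428560176}
```

View pics/top0.png

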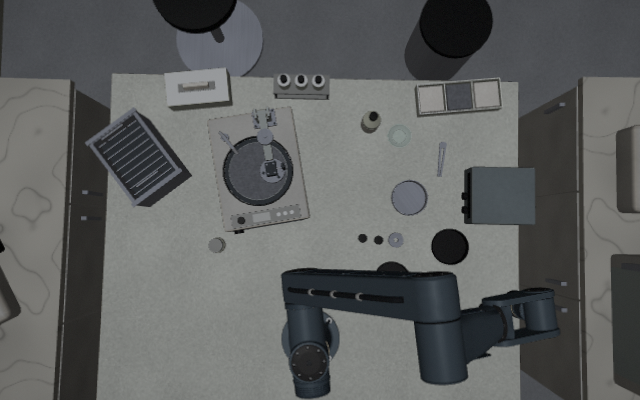

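View pics/side0.png

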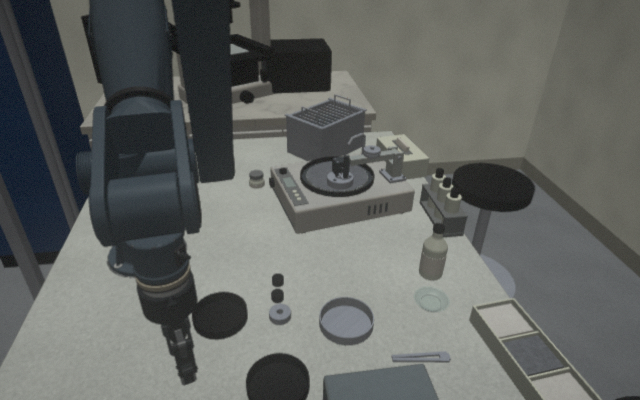

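```bash
cat > fit.py <<'E'
from h import *
import sys
def cloud(n,D,c):
    K,d,R,t=c
    v,u=np.mgrid[0:400,0:640]; p=cv2.undistortPoints(np.stack([u.ravel(),v.ravel()],1).astype(float)[:,None],K,d)[:,0]
    z=D.ravel(); P=np.c_[p*z[:,None],z]; X=(P-t)@R; X[z<=0]=np.nan
    return X.reshape(400,640,3)
if __name__=="__main__":
    c=cal("top"); D=np.load("top0.npy"); X=cloud("top",D,c)
    print("cam",-c[2].T@c[3])
    im=cv2.imread("pics/top0.png")
    m=(X[...,2]>.085)&(X[...,2]<.108)&(X[...,0]>.3)&(X[...,0]<.95)&(abs(X[...,1]-.18)<.24)
    m=cv2.morphologyEx(m.astype(np.uint8),cv2.MORPH_OPEN,np.ones((3,3)))
    P=X[m>0]; r=cv2.minAreaRect((P[:,:2]*1000).astype(np.float32)); print("rect",r)
    # dish
    m=(X[...,2]>.012)&(X[...,2]<.05)&(np.hypot(X[...,0]-.52,X[...,1]+.35)<.1)
    P=X[m]; print("dish rim n",len(P), cv2.minEnclosingCircle((P[:,:2]*1000).astype(np.float32)),P[:,2].max())
    cv2.imwrite("pics/tz.png",cv2.resize(im[95:245,190:340],None,fx=4,fy=4,interpolation=cv2.INTER_CUBIC))
    cv2.imwrite("pics/dz.png",cv2.resize(im[160:260,350:475],None,fx=5,fy=5,interpolation=cv2.INTER_CUBIC))
    s=cv2.imread("pics/side0.png"); cv2.imwrite("pics/sz.png",cv2.resize(s[120:240,260:430],None,fx=4.5,fy=4.5,interpolation=cv2.INTER_CUBIC))
E
python3 fit.py
```

```text
cam [ 0.39426495 -0.01709279  1.88698922]
rect ((666.6024169921875, 209.48092651367188), (543.607421875, 309.3701477050781), 12.30256175994873)
dish rim n 203 ((514.791259765625, -351.7186279296875), 96.08807373046875) 0.03843613090233482
```

View pics/tz.png

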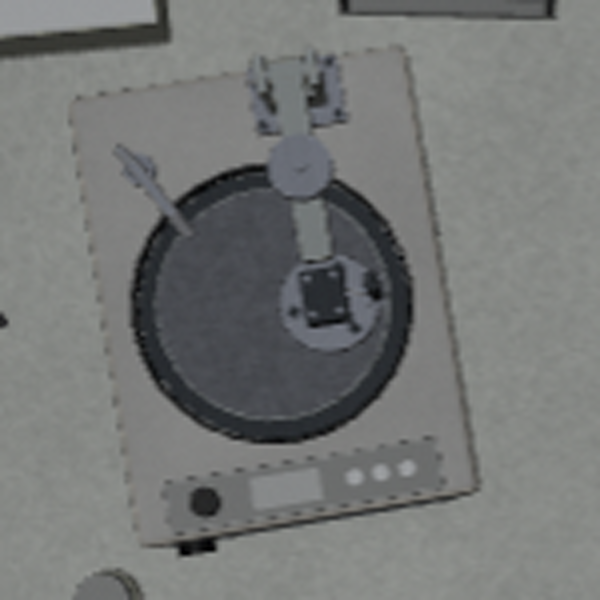

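View pics/sz.png

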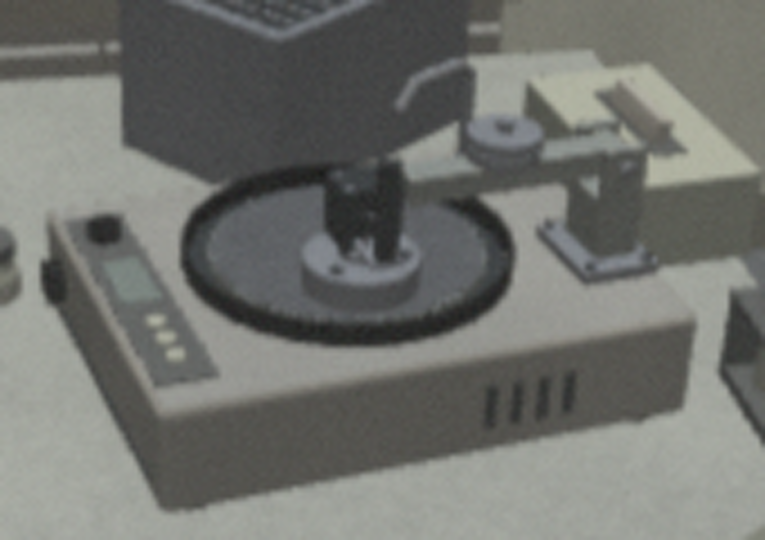

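View pics/dz.png

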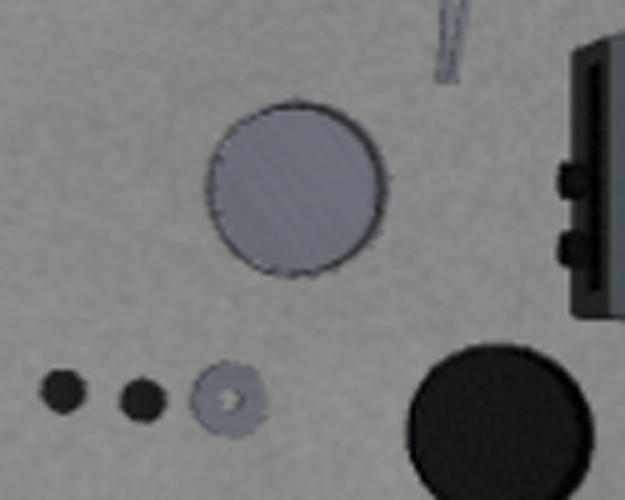

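```bash
cat > pose.py <<'E'
from h import *
from scipy.optimize import least_squares
L=np.array([[-.19,-.15,.095],[-.19,.15,.095],[.21,.15,.095],[.21,-.15,.095]])
t=np.array([[478,490],[138,547],[73,100],[403,47]])/4+[190,95]-.375
s=np.array([[160,410],[50,213],[693,322]])/4.5+[260,120]-.39
ct,cs=cal("top"),cal("side")
def W(p,X):
    c,S=np.cos(p[2]),np.sin(p[2]); X=np.atleast_2d(X); return np.c_[p[0]+c*X[:,0]-S*X[:,1],p[1]+S*X[:,0]+c*X[:,1],X[:,2]]
def f(p): return np.r_[(proj("top",W(p,L),ct)-t).ravel(),(proj("side",W(p,L[[0,1,3]]),cs)-s).ravel()*.7]
r=least_squares(f,[.6,.2,.2],loss="soft_l1"); p=r.x; print("pose",p,np.round(r.fun,2))
def f1(p): return (proj("top",W(p,L),ct)-t).ravel()
print(least_squares(f1,[.6,.2,.2]).x)
if __name__=="__main__":
    for n,X in dict(dish_place=[-.01,-.217,.015],ball=[-.01,-.05,.157],tab=[-.01,-.092,.211],hinge=[.18,-.05,.178]).items(): print(n,W(p,X)[0],proj("top",W(p,X),ct),proj("side",W(p,X),cs))
    print("dish",atz("top",[409.3,197.5],.03,ct))
    R=[(357.5,0)]
E
python3 pose.py
python3 - <<'E'
from h import *
im=cv2.imread("pics/top0.png");c=cal("top")
g=atz("top",[451,246],.0,c)
print("black",g, "others", [np.round(atz("top",uv,.02,c),3) for uv in [(362,238),(378.5,240),(396,240),(398.5,135),(371,122),(440,160),(217,245)]])
# side-view ellipse check for dish
cs=cal("side"); o=atz("top",[409.3,197.5],.03,c)
a=np.linspace(0,2*np.pi,40); P=np.c_[o[0]+.065*np.cos(a),o[1]+.065*np.sin(a),0*a+.03]
s=cv2.imread("pics/side0.png")
cv2.polylines(s,[np.round(proj("side",P,cs)*1).astype(int)],True,(0,0,255),1)
cv2.imwrite("pics/sd.png",cv2.resize(s[270:370,280:420],None,fx=5,fy=5))
E
```

```text
pose [0.58890601 0.19172071 0.18317444] [ 0.57  0.47 -0.09  0.39 -1.36 -0.91  0.91 -1.15 -0.92  0.58 -1.49 -1.06
  0.92 -1.27]
[0.58789541 0.19171154 0.18252806]
dish_place [ 0.61860025 -0.02347049  0.015     ] [[320.15983018 166.36519417]] [[358.11131289 234.90969568]]
ball [0.5881809  0.14073567 0.157     ] [[271.49507798 169.32066772]] [[339.35619678 168.10914694]]
tab [0.59583127 0.09943831 0.211     ] [[282.74753141 165.37710986]] [[345.20042465 158.55666214]]
hinge [0.77500228 0.17534452 0.178     ] [[261.94565599 112.8177362 ]] [[394.40665207 153.59573305]]
dish [ 0.5103041  -0.34725449  0.03      ]
black [ 0.33832258 -0.50554264  0.        ] others [array([ 0.361, -0.18 ,  0.02 ]), array([ 0.355, -0.239,  0.02 ]), array([ 0.356, -0.302,  0.02 ]), array([ 0.739, -0.307,  0.02 ]), array([ 0.785, -0.206,  0.02 ]), array([ 0.65 , -0.459,  0.02 ]), array([0.326, 0.342, 0.02 ])]
```

View pics/sd.png

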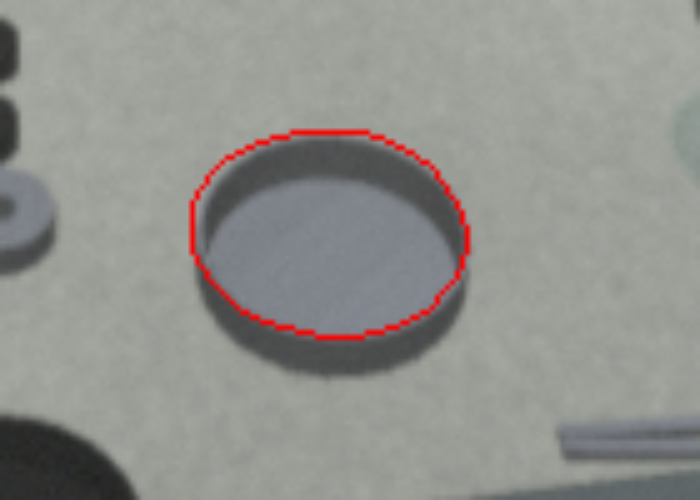

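```bash
cat > go.py <<'E'
from h import *
from scipy.spatial.transform import Rotation as Ro
def go(x,y,z,head=None,verbose=True):
    s=arm.state(); R=Ro.from_rotvec(s["orientation"]).as_matrix()
    d=R.T@(np.array([x,y,z])-s["position"]); h=np.arctan2(R[1,0],R[0,0])
    sp=0 if head is None else -((head-h+np.pi)%(2*np.pi)-np.pi)
    n=max(np.linalg.norm(d)/.0417,abs(sp)/.125)
    print("t",round(s["clock"],2),"pos",np.round(s["position"],4),"head",round(h,4),"F",np.round(s["force"],1),"w",round(s["gripper_width"],4))
    print("shift",np.round(d,4),"spin",round(sp,4),"rows>=",round(n,1))
E
python3 -c "
from go import *
print(arm.tcp_to_tips)
go(.482,-.432,.239,1.25)
D=np.load('top0.npy')
from fit import cloud
X=cloud('top',D,cal('top'))
for uv in [(470,190),(465,215),(480,180),(500,200),(391,268)]: print(uv,np.round(X[uv[1],uv[0]],3))"
```

```text
0.008
t 0.6 pos [ 0.1882 -0.596   0.2393] head 0.3057 F [0.3 0.4 0.2] w 0.0849
shift [ 3.296e-01 -6.800e-02  3.000e-04] spin -0.9443 rows>= 8.1
(470, 190) [ 0.537 -0.548  0.088]
(465, 215) [ 0.452 -0.55   0.023]
(480, 180) [ 0.571 -0.577  0.106]
(500, 200) [ 0.504 -0.649  0.096]
(391, 268) [ 0.255 -0.288  0.004]
```

{"api": "send_rows", "payload": {
  "commands": [
    [[0.041, -0.0085, 0], -0.118, 1],
    [[0.082, -0.017, 0], -0.236, 1],
    [[0.123, -0.0255, 0], -0.354, 1],
    [[0.165, -0.034, 0], -0.472, 1],
    [[0.206, -0.0425, 0], -0.59, 1]
  ]
}}

```text
clock: 1.02
position: [0.3715, -0.4935, 0.2395]
orientation: [2.828, 1.368, 0.0]
force: [-0.2, -1.5, -0.2]
gripper_width: 0.0856
```

```bash
python3 -c "
from go import *
go(.482,-.432,.239,1.25)"
```

```text
t 1.02 pos [ 0.3715 -0.4935  0.2395] head 0.9009 F [-0.2 -1.5 -0.2] w 0.0856
shift [0.1168 0.0485 0.0005] spin -0.3491 rows>= 3.0
```

{"api": "send_rows", "payload": {
  "commands": [
    [[0.039, 0.016, 0], -0.116, 1],
    [[0.078, 0.032, 0], -0.232, 1],
    [[0.117, 0.0485, 0], -0.349, 1],
    [[0.117, 0.0485, 0], -0.349, 1]
  ]
}}

```text
clock: 1.35
position: [0.4881, -0.4275, 0.2397]
orientation: [2.537, 1.85, 0.006]
force: [-0.3, -0.3, 0.3]
gripper_width: 0.0854
```

```bash
python3 - <<'E'
from go import *
go(.482,-.432,.012,1.25)
c=cal("wrist")
im,D=arm.get_image("wrist"); cv2.imwrite("pics/w1.png",im); np.save("w1.npy",D)
for r in arm.spot_point("dish_mid","wrist")[:3]: print(r, atz("wrist",r["uv"],.015,c))
from fit import cloud
X=cloud("wrist",D,c); m=(X[...,2]>.02)&(X[...,2]<.04)&(np.hypot(X[...,0]-.51,X[...,1]+.347)<.09)
P=X[m]; print(len(P), P.min(0) if len(P) else 0,P.max(0) if len(P) else 0)
E
```

```text
t 1.35 pos [ 0.4881 -0.4275  0.2397] head 1.2599 F [-0.3 -0.3  0.3] w 0.0854
shift [-0.0067 -0.0053  0.2277] spin 0.0099 rows>= 5.5
{'uv': [46.9, 126.0], 'conf': 0.98} [ 0.21796 -0.28701  0.015  ]
{'uv': [317.6, 91.2], 'conf': 0.87} [ 0.51103103 -0.34825055  0.015     ]
{'uv': [217.1, 260.2], 'conf': 0.75} [ 0.33916137 -0.49292964  0.015     ]
2209 [ 0.44625211 -0.41299989  0.02001535] [ 0.57559186 -0.28348984  0.03303045]
```

View pics/w1.png

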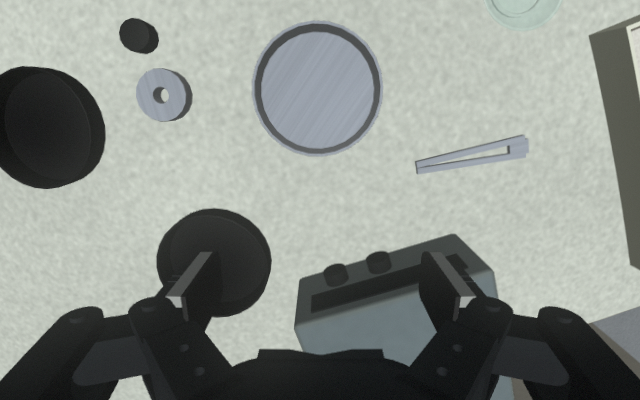

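{"api": "send_rows", "payload": {
  "commands": [
    [[-0.006, -0.005, 0.041], 0.01, 1],
    [[-0.006, -0.005, 0.082], 0.01, 1],
    [[-0.006, -0.005, 0.123], 0.01, 1],
    [[-0.006, -0.005, 0.164], 0.01, 1],
    [[-0.006, -0.005, 0.195], 0.01, 1]
  ]
}}

```text
clock: 1.87
position: [0.4743, -0.435, 0.0414]
orientation: [-2.555, -1.824, 0.002]
force: [-0.6, 0.8, 0.2]
gripper_width: 0.0856
```

```bash
python3 - <<'E'
from go import *
go(.483,-.432,.013,1.25)
c=cal("side")
im,D=arm.get_image("side"); cv2.imwrite("pics/s1.png",cv2.resize(im[270:400,200:400],None,fx=4,fy=4))
E
```

```text
t 1.87 pos [ 0.4743 -0.435   0.0414] head 1.2398 F [-0.6  0.8  0.2] w 0.0856
shift [0.0056 0.0074 0.0284] spin -0.0102 rows>= 0.7
```

View pics/s1.png

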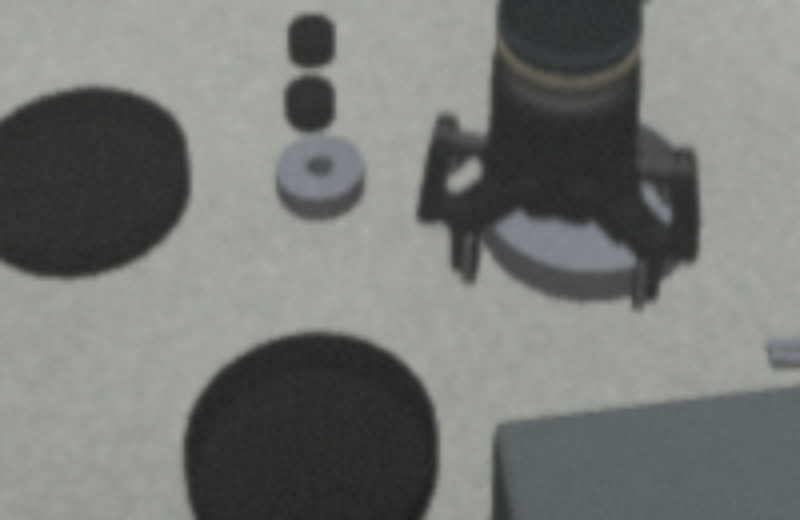

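```bash
python3 - <<'E'
from go import *
for z in (.02,.03,.04,.05): print(z,proj("side",[[.427,-.419,z],[.5215,-.451,z]],cal("side")).round(1))
E
```

```text
0.02 [[314.6 346.4]
 [359.5 353.1]]
0.03 [[314.7 343.3]
 [359.8 350. ]]
0.04 [[314.7 340.3]
 [360.1 346.9]]
0.05 [[314.7 337.1]
 [360.3 343.8]]
```

{"api": "send_rows", "payload": {
  "commands": [
    [[0.006, 0.007, 0.031], -0.01, 1],
    [[0.006, 0.007, 0.031], -0.01, 1]
  ]
}}

```text
clock: 2.08
position: [0.4766, -0.4262, -0.0025]
orientation: [-2.53, -1.819, 0.003]
force: [-1.2, 1.8, -1.1]
gripper_width: 0.0852
```

```bash
python3 - <<'E'
from go import *
go(.483,-.432,.01,1.25)
g=np.array([.6186,-.0235]); d0=np.array([.511,-.348])
# plan: dish to via point 60mm off along face normal
th=.183+np.pi/2; n=np.array([np.cos(th),np.sin(th)]); via=g-.06*n; v=via-d0; a=np.arctan2(v[1],v[0]); print("via",via,a,np.linalg.norm(v))
go(*(d0-.075*v/np.linalg.norm(v)),.01,a)
go(*(via-.062*v/np.linalg.norm(v)),.01,a)
E
```

```text
t 2.08 pos [ 0.4766 -0.4262 -0.0025] head 1.2467 F [-1.2  1.8 -1.1] w 0.0852
shift [-0.0033  0.0077 -0.0127] spin -0.0033 rows>= 0.4
via [ 0.62951882 -0.08249813] 1.1509440148262644 0.2907541104901083
t 2.08 pos [ 0.4766 -0.4262 -0.0025] head 1.2467 F [-1.2  1.8 -1.1] w 0.0852
shift [ 0.0106  0.0003 -0.0124] spin 0.0958 rows>= 0.8
t 2.08 pos [ 0.4766 -0.4262 -0.0025] head 1.2467 F [-1.2  1.8 -1.1] w 0.0852
shift [ 0.3129  0.0294 -0.009 ] spin 0.0958 rows>= 7.5
```

{"api": "send_rows", "payload": {
  "commands": [
    [[0.01, 0, -0.011], 0.096, 1],
    [[0.01, 0, -0.011], 0.096, 1],
    [[0.01, 0, -0.011], 0.096, 1]
  ]
}}

```text
clock: 2.33
position: [0.48, -0.4183, 0.011]
orientation: [-2.616, -1.7, 0.005]
force: [1.1, -0.5, 0.7]
gripper_width: 0.0858
```

```bash
python3 - <<'E'
from go import *
go(.567,-.137,.009,1.151)
im,D=arm.get_image("wrist"); cv2.imwrite("pics/w2.png",im)
im,D=arm.get_image("side"); cv2.imwrite("pics/s2.png",cv2.resize(im[270:400,200:400],None,fx=4,fy=4))
go(.567,-.137,.009,1.151)
E
```

```text
t 2.33 pos [ 0.48   -0.4183  0.011 ] head 1.1523 F [ 1.1 -0.5  0.7] w 0.0858
shift [ 0.2924 -0.0347  0.0054] spin 0.0013 rows>= 7.1
t 2.43 pos [ 0.4803 -0.4186  0.011 ] head 1.1518 F [0.5 0.7 0.3] w 0.0851
shift [ 0.2925 -0.0353  0.0053] spin 0.0008 rows>= 7.1
```

View pics/w2.png

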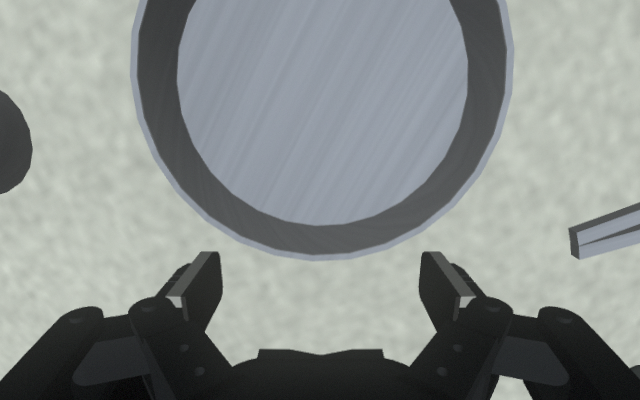

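View pics/s2.png

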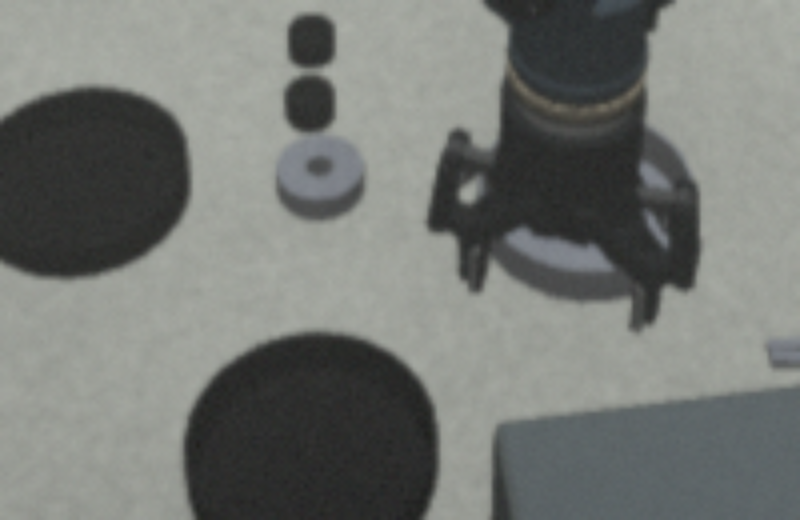

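{"api": "send_rows", "payload": {
  "commands": [
    [[0.01, 0, 0.002], 0, 1],
    [[0.028, 0, 0.002], 0, 1],
    [[0.046, 0, 0.002], 0, 1],
    [[0.064, 0, 0.002], 0, 1],
    [[0.082, 0, 0.002], 0, 1]
  ]
}}

```text
clock: 2.85
position: [0.5143, -0.3436, 0.0109]
orientation: [-2.619, -1.702, 0.004]
force: [-0.3, -1.0, -0.1]
gripper_width: 0.0856
```

{"api": "send_rows", "payload": {
  "commands": [
    [[0.022, 0, 0], 0, 1],
    [[0.04, 0, 0], 0, 1],
    [[0.058, 0, 0], 0, 1],
    [[0.076, 0, 0], 0, 1],
    [[0.092, 0, 0], 0, 1]
  ]
}}

```text
clock: 3.27
position: [0.5523, -0.2584, 0.0125]
orientation: [-2.619, -1.704, 0.004]
force: [-0.4, -1.0, -0.2]
gripper_width: 0.0853
```

```bash
python3 - <<'E'
from go import *
go(.604,-.139,.009,1.151)
c=cal("wrist")
im,D=arm.get_image("wrist"); cv2.imwrite("pics/w3.png",im)
go(.604,-.139,.009,1.151)
E
```

```text
t 3.27 pos [ 0.5523 -0.2584  0.0125] head 1.154 F [-0.4 -1.  -0.2] w 0.0853
shift [ 0.1301 -0.001   0.0045] spin 0.003 rows>= 3.1
t 3.32 pos [ 0.553  -0.2555  0.0125] head 1.1557 F [0.9 1.4 0.5] w 0.0853
shift [ 0.1271 -0.0002  0.0046] spin 0.0047 rows>= 3.1
```

View pics/w3.png

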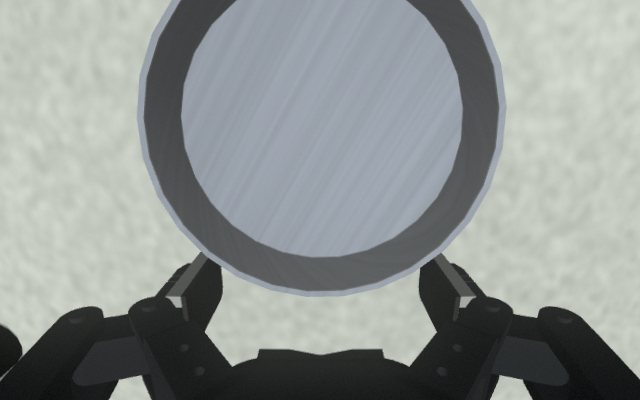

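{"api": "send_rows", "payload": {
  "commands": [
    [[0.015, 0, 0.004], 0.004, 1],
    [[0.033, 0, 0.004], 0.004, 1],
    [[0.051, 0, 0.004], 0.004, 1],
    [[0.069, 0, 0.004], 0.004, 1],
    [[0.085, 0, 0.004], 0.004, 1]
  ]
}}

```text
clock: 3.73
position: [0.5876, -0.1773, 0.0099]
orientation: [-2.619, -1.702, 0.002]
force: [-1.0, -1.0, -0.8]
gripper_width: 0.0853
```

{"api": "send_rows", "payload": {
  "commands": [
    [[0.014, 0, 0], 0, 1],
    [[0.026, 0, 0], 0, 1],
    [[0.036, 0, 0], 0, 1],
    [[0.042, 0, 0], 0, 1],
    [[0.042, 0, 0], 0, 1]
  ]
}}

```text
clock: 4.15
position: [0.6053, -0.1379, 0.0105]
orientation: [-2.618, -1.704, 0.001]
force: [0.8, 0.2, 0.3]
gripper_width: 0.0854
```

```bash
cat > dish.py <<'E'
from go import *
from fit import cloud
from scipy.optimize import least_squares
def rim(n,fn,g):
    c=cal(n); im,D=arm.get_image(n); cv2.imwrite(fn,im)
    X=cloud(n,D,c); m=(X[...,2]>.0255)&(X[...,2]<.036)&(abs(np.hypot(X[...,0]-g[0],X[...,1]-g[1])-.063)<.02)
    P=X[m]; r=least_squares(lambda p:np.hypot(P[:,0]-p[0],P[:,1]-p[1])-.0635,g,loss="soft_l1",f_scale=.002).x
    print(n,"dish",np.round(r,4),len(P)); return r
E
python3 - <<'E'
from dish import *
go(.604,-.139,.009,1.151)
rim("wrist","pics/w4.png",[.6295,-.0825]); rim("top","pics/t4.png",[.6295,-.0825])
c=cal("top"); print(arm.spot_point("dish_mid","top")[:2])
E
```

```text
t 4.15 pos [ 0.6053 -0.1379  0.0105] head 1.1537 F [0.8 0.2 0.3] w 0.0854
shift [-0.0016 -0.0007  0.0015] spin 0.0027 rows>= 0.1
wrist dish [ 0.6296 -0.0813] 13442
top dish [ 0.6296 -0.0845] 39
[{'uv': [391.0, 279.4], 'conf': 0.89}, {'uv': [448.2, 245.6], 'conf': 0.88}]
```

View pics/w4.png

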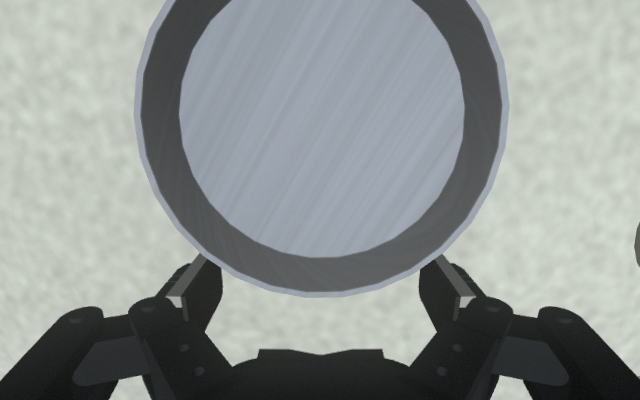

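View pics/t4.png

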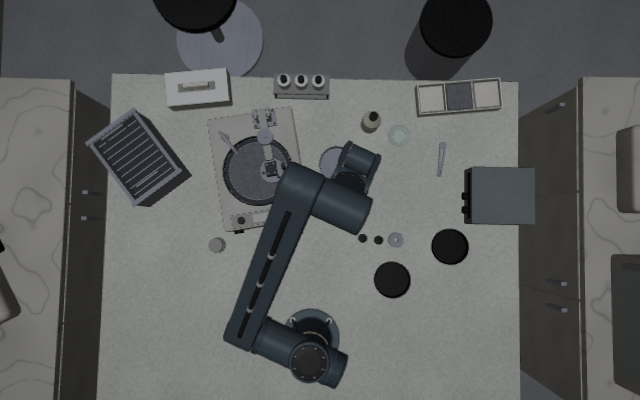

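```bash
python3 - <<'E'
from go import *
for h in (1.154,1.354,1.554,1.754):
    go(.6295-.074*np.cos(h),-.0815-.074*np.sin(h),.009,h)
E
```

```text
t 4.3 pos [ 0.6046 -0.1392  0.0103] head 1.1522 F [-0.7 -0.3 -0.3] w 0.0853
shift [-0.0112 -0.0005  0.0012] spin -0.0018 rows>= 0.3
t 4.3 pos [ 0.6046 -0.1392  0.0103] head 1.1522 F [-0.7 -0.3 -0.3] w 0.0853
shift [-0.0097  0.0141  0.001 ] spin -0.2018 rows>= 1.6
t 4.3 pos [ 0.6046 -0.1392  0.0103] head 1.1522 F [-0.7 -0.3 -0.3] w 0.0853
shift [-0.0053  0.0283  0.0008] spin -0.4018 rows>= 3.2
t 4.3 pos [ 0.6046 -0.1392  0.0103] head 1.1522 F [-0.7 -0.3 -0.3] w 0.0853
shift [0.0018 0.0412 0.0006] spin -0.6018 rows>= 4.8
```

{"api": "send_rows", "payload": {
  "commands": [
    [[-0.011, 0, 0.001], 0, 1],
    [[-0.011, 0.0, 0.001], 0, 1],
    [[-0.011, 0.007, 0.001], -0.1, 1],
    [[-0.0097, 0.014, 0.001], -0.2, 1],
    [[-0.008, 0.021, 0.001], -0.3, 1]
  ]
}}

```text
clock: 4.72
position: [0.6202, -0.1563, 0.0088]
orientation: [-2.332, -2.077, -0.002]
force: [0.0, 0.1, 0.1]
gripper_width: 0.0852
```

```bash
python3 - <<'E'
from go import *
for h in (1.604,1.754):
    go(.6295-.074*np.cos(h),-.0815-.074*np.sin(h),.009,h)
E
```

```text
t 4.72 pos [ 0.6202 -0.1563  0.0088] head 1.4552 F [0.  0.1 0.1] w 0.0852
shift [ 0.0022  0.0116 -0.0004] spin -0.1488 rows>= 1.2
t 4.72 pos [ 0.6202 -0.1563  0.0088] head 1.4552 F [0.  0.1 0.1] w 0.0852
shift [ 0.0047  0.0224 -0.0005] spin -0.2988 rows>= 2.4
```

{"api": "send_rows", "payload": {
  "commands": [
    [[0.001, 0.008, 0], -0.1, 1],
    [[0.002, 0.016, 0], -0.2, 1],
    [[0.004, 0.0225, 0], -0.299, 1],
    [[0.004, 0.0225, 0], -0.299, 1],
    [[0.004, 0.0225, 0], -0.299, 1]
  ]
}}

```text
clock: 5.13
position: [0.6426, -0.1556, 0.0083]
orientation: [-2.001, -2.398, -0.005]
force: [-1.0, -0.0, 0.9]
gripper_width: 0.0856
```

```bash
python3 - <<'E'
from dish import *
rim("wrist","pics/w5.png",[.6295,-.0825])
c=cal("wrist"); print(arm.spot_point("dish_mid","wrist")[:2])
im,D=arm.get_image("side"); cv2.imwrite("pics/s5.png",im)
go(.6407,-.142,.009,1.754)
E
```

```text
wrist dish [ 0.6294 -0.0805] 11659
[{'uv': [324.8, 88.6], 'conf': 0.95}]
t 5.28 pos [ 0.6421 -0.1552  0.0084] head 1.752 F [-0.2  1.6 -0.4] w 0.0855
shift [ 0.0132  0.001  -0.0004] spin -0.002 rows>= 0.3
```

View pics/w5.png

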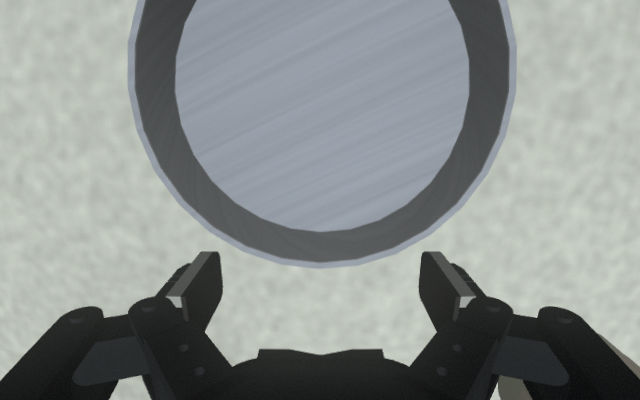

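View pics/s5.png

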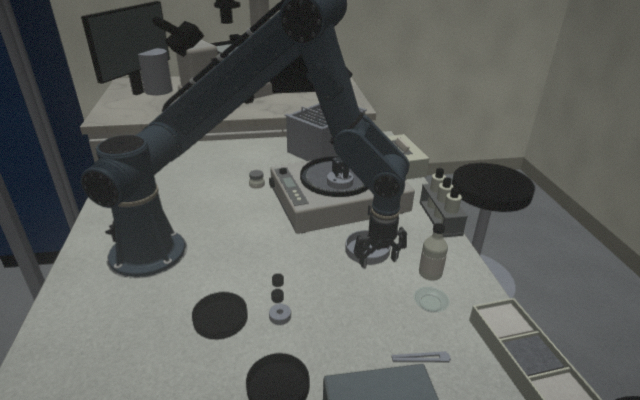

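{"api": "send_rows", "payload": {
  "commands": [
    [[0.012, 0.001, 0], 0, 1],
    [[0.022, 0.001, 0], 0, 1],
    [[0.032, 0.001, 0], 0, 1],
    [[0.042, 0.001, 0], 0, 1],
    [[0.048, 0.001, 0], 0, 1]
  ]
}}

```text
clock: 5.7
position: [0.6336, -0.1055, 0.0091]
orientation: [-1.996, -2.399, -0.005]
force: [-0.5, -1.1, -0.4]
gripper_width: 0.0854
```

{"api": "send_rows", "payload": {
  "commands": [
    [[0.006, 0, 0], 0, 1],
    [[0.006, 0, 0], 0, 1],
    [[0.006, 0, 0], 0, 1]
  ]
}}

```text
clock: 5.95
position: [0.6324, -0.0987, 0.0092]
orientation: [-1.995, -2.4, -0.004]
force: [0.5, -0.3, 0.1]
gripper_width: 0.0856
```

```bash
python3 - <<'E'
from dish import *
r=rim("wrist","pics/w6.png",[.622,-.045])
im,D=arm.get_image("top"); cv2.imwrite("pics/t6.png",cv2.resize(im[90:240,200:350],None,fx=4,fy=4,interpolation=cv2.INTER_CUBIC))
im,D=arm.get_image("side"); cv2.imwrite("pics/s6.png",cv2.resize(im[120:270,260:440],None,fx=4,fy=4,interpolation=cv2.INTER_CUBIC))
go(.6186+.1821*.0615,-.0235-.0615*.9833,.009,1.754)
E
```

```text
wrist dish [ 0.6198 -0.0369] 13543
t 6.1 pos [ 0.6327 -0.0999  0.0092] head 1.7531 F [-0.3  0.6  0.5] w 0.0852
shift [0.0162 0.     0.0005] spin -0.0009 rows>= 0.4
```

View pics/w6.png

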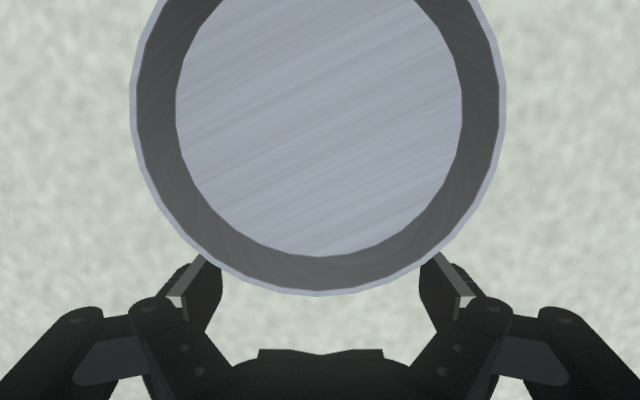

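View pics/t6.png

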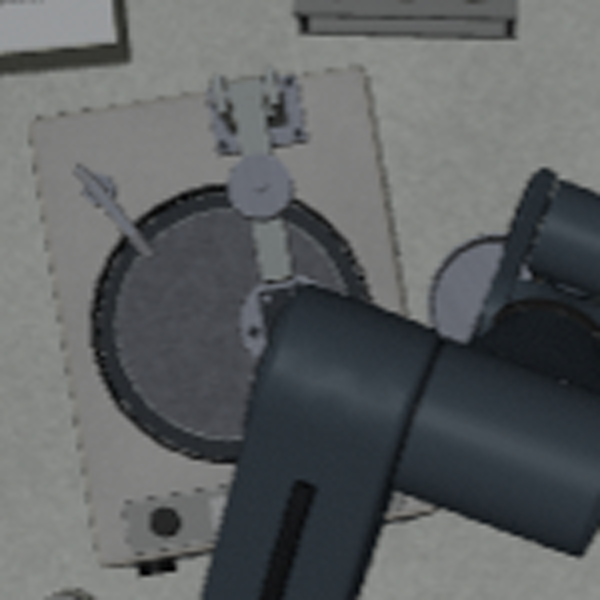

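View pics/s6.png

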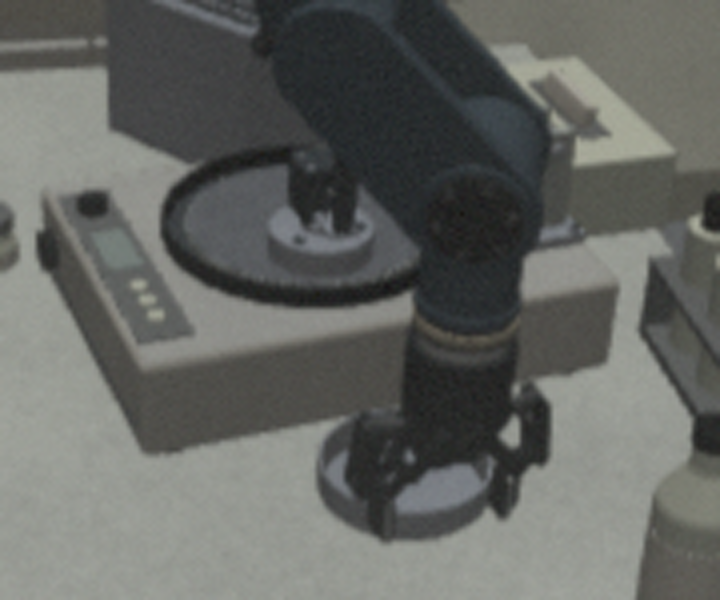

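{"api": "send_rows", "payload": {
  "commands": [
    [[0.003, 0, 0], 0, 1],
    [[0.006, 0, 0], 0, 1],
    [[0.009, 0, 0], 0, 1],
    [[0.012, 0, 0], 0, 1],
    [[0.012, 0, 0], 0, 1]
  ]
}}

```text
clock: 6.52
position: [0.6304, -0.0875, 0.0094]
orientation: [-1.997, -2.399, -0.005]
force: [0.3, -0.7, -0.4]
gripper_width: 0.0855
```

```bash
python3 - <<'E'
from dish import *
r=rim("wrist","pics/w7.png",[.619,-.027])
im,D=arm.get_image("side"); cv2.imwrite("pics/s7.png",cv2.resize(im[170:270,310:430],None,fx=6,fy=6,interpolation=cv2.INTER_CUBIC))
go(.6186+.1821*.0615,-.0235-.0615*.9833,.009,1.754)
E
```

```text
wrist dish [ 0.6187 -0.0281] 13714
t 6.62 pos [ 0.6304 -0.0878  0.0095] head 1.7533 F [ 0.  -0.  -0.7] w 0.0853
shift [0.0038 0.0001 0.0005] spin -0.0007 rows>= 0.1
```

View pics/s7.png

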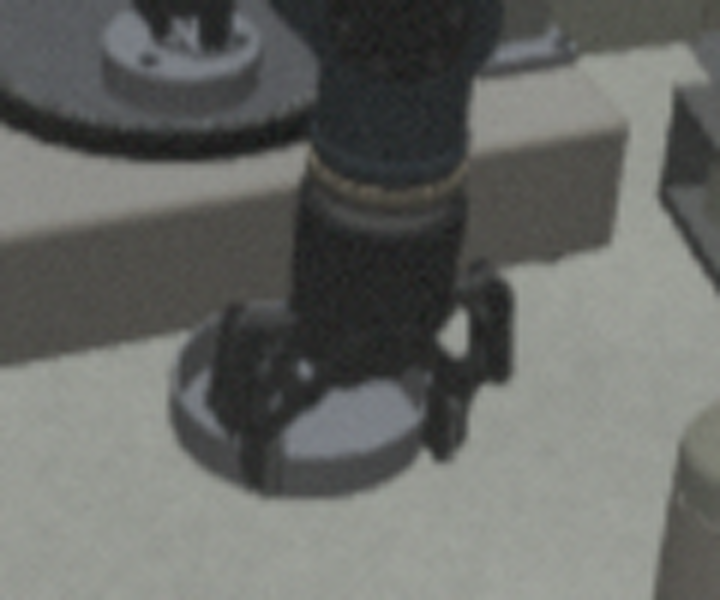

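View pics/w7.png

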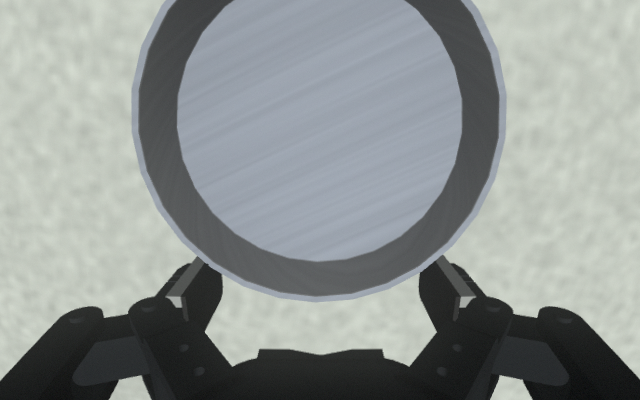

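{"api": "send_rows", "payload": {
  "commands": [
    [[0.0015, 0, 0], 0, 1],
    [[0.003, 0, 0], 0, 1],
    [[0.0045, 0, 0], 0, 1],
    [[0.0045, 0, 0], 0, 1]
  ]
}}

```text
clock: 6.95
position: [0.6296, -0.083, 0.0095]
orientation: [-1.996, -2.399, -0.005]
force: [0.1, -0.5, -0.4]
gripper_width: 0.0852
```

{"api": "send_rows", "payload": {
  "commands": [
    [[0.001, 0, 0], 0, 1],
    [[0.002, 0, 0], 0, 1],
    [[0.002, 0, 0], 0, 1]
  ]
}}

```text
clock: 7.2
position: [0.6292, -0.0809, 0.0096]
orientation: [-1.996, -2.399, -0.005]
force: [-0.8, -0.5, -0.0]
gripper_width: 0.0855
```

```bash
python3 - <<'E'
from dish import *
r=rim("wrist","pics/w8.png",[.619,-.024])
go(.6186+.1821*.0615,-.0235-.0615*.9833,.009,1.754)
E
```

```text
wrist dish [ 0.6175 -0.0216] 13729
t 7.25 pos [ 0.6292 -0.0809  0.0095] head 1.7534 F [ 0.4 -0.2 -0.5] w 0.0856
shift [-0.0031  0.0001  0.0005] spin -0.0006 rows>= 0.1
```

{"api": "send_rows", "payload": {
  "commands": [
    [[-0.015, 0, 0], 0, 1],
    [[-0.04, 0, -0.01], 0, 1],
    [[-0.06, 0, -0.04], 0, 1],
    [[-0.07, 0, -0.08], 0, 1],
    [[-0.08, 0, -0.12], 0, 1]
  ]
}}

```text
clock: 7.67
position: [0.6446, -0.1635, 0.1282]
orientation: [-1.996, -2.395, -0.004]
force: [0.4, -0.2, -0.3]
gripper_width: 0.0857
```

{"api": "send_rows", "payload": {
  "commands": [
    [[0, 0, -0.04], 0, 1],
    [[0, 0, -0.08], 0, 1],
    [[0, 0, -0.12], 0, 1],
    [[0, 0, -0.155], 0, 1],
    [[0, 0, -0.155], 0, 1]
  ]
}}

```text
clock: 8.08
position: [0.6512, -0.169, 0.2931]
orientation: [-2.008, -2.408, -0.011]
force: [0.3, -1.3, 0.4]
gripper_width: 0.0854
```

```bash
python3 - <<'E'
from dish import *
go(.6186,-.0235,.3)
c=cal("wrist")
r=rim("wrist","pics/w9.png",[.619,-.022]); np.savez("c9.npz",*c)
D=arm.get_image("wrist")[1]; np.save("w9.npy",D)
for l in("dish_mid","latch_tab","coupling","ball","machine"): print(l,[(np.round(r["uv"],1),round(r["conf"],2)) for r in arm.spot_point(l,"wrist")[:2]])
go(.6186,-.0235,.3)
E
```

```text
t 8.08 pos [ 0.6512 -0.169   0.2931] head 1.7513 F [ 0.3 -1.3  0.4] w 0.0854
shift [ 0.149  -0.006  -0.0055] spin 0 rows>= 3.6
wrist dish [ 0.6174 -0.0217] 817
dish_mid [(array([316.4,  33.5]), 0.87)]
latch_tab []
coupling [(array([ 95. , 173.8]), 0.75)]
ball []
machine []
t 8.43 pos [ 0.6462 -0.1659  0.2809] head 1.7515 F [ 0.2 -0.  -0.2] w 0.0854
shift [ 0.1454 -0.0018 -0.0159] spin 0 rows>= 3.5
```

View pics/w9.png

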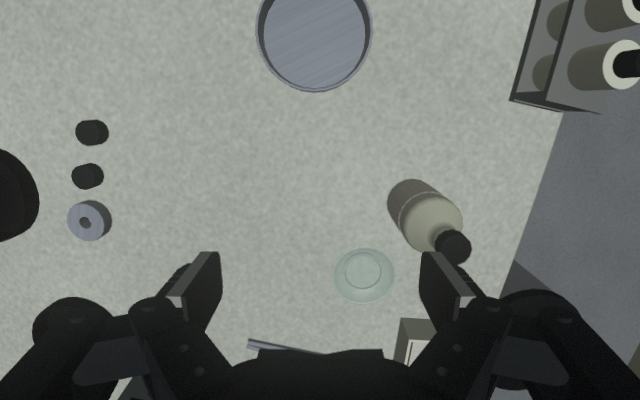

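{"api": "send_rows", "payload": {
  "commands": [
    [[0.03, 0, -0.02], 0, 1],
    [[0.06, 0, -0.05], 0, 1],
    [[0.09, 0, -0.07], 0, 1],
    [[0.11, 0, -0.08], 0, 1],
    [[0.11, 0, -0.08], 0, 1]
  ]
}}

```text
clock: 8.85
position: [0.6283, -0.0553, 0.3658]
orientation: [-1.99, -2.398, -0.007]
force: [0.6, -0.5, -0.2]
gripper_width: 0.0854
```

```bash
python3 - <<'E'
from dish import *
go(.6186,-.0235,.3)
c=cal("wrist"); 
im,D=arm.get_image("wrist"); cv2.imwrite("pics/w10.png",im); np.save("w10.npy",D); np.savez("c10.npz",*c); c2=cal("wrist"); print(np.abs(c[3]-c2[3]).max())
for l in("dish_mid","latch_tab","coupling","ball","machine"): print(l,[(np.round(r["uv"],1),round(r["conf"],2)) for r in arm.spot_point(l,"wrist")[:2]])
E
```

```text
t 8.85 pos [ 0.6283 -0.0553  0.3658] head 1.7561 F [ 0.6 -0.5 -0.2] w 0.0854
shift [ 0.0315 -0.0028  0.0666] spin 0 rows>= 1.8
0.0014275277936318942
dish_mid [(array([ 55.5, 250.8]), 0.93), (array([119.8, 364.7]), 0.75)]
latch_tab []
coupling []
ball []
machine []
```

View pics/w10.png

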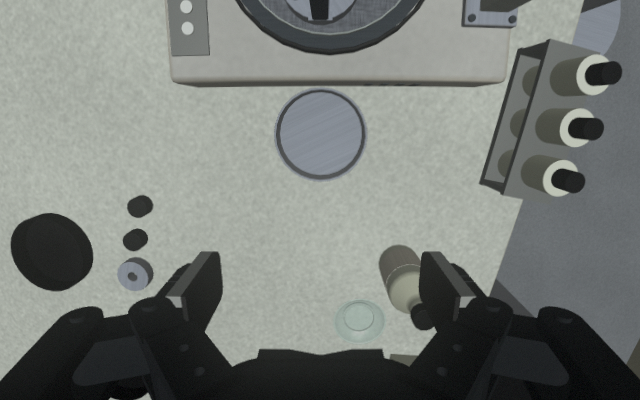

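```bash
python3 - <<'E'
from dish import *
from fit import cloud
c=[np.load("c10.npz")[f"arr_{i}"] for i in range(4)]
D=np.load("w10.npy"); X=cloud("wrist",D,c); im=cv2.imread("pics/w10.png")
from pose import W,p
# machine-frame view of points
def M(P): d=P[:,:2]-p[:2]; C,S=np.cos(p[2]),np.sin(p[2]); return np.c_[C*d[:,0]+S*d[:,1],-S*d[:,0]+C*d[:,1],P[:,2]]
for u in (200,250,320,400,450,490):
    col=X[60:100,u]; m=M(col); print(u,[tuple(np.round(a*1000).astype(int)) for a in m[8:34:2]])
cv2.imwrite("pics/w10a.png",cv2.resize(im[40:200,150:350],None,fx=4,fy=3.7,interpolation=cv2.INTER_CUBIC))
cv2.imwrite("pics/w10b.png",cv2.resize(im[0:120,340:540],None,fx=4,fy=4,interpolation=cv2.INTER_CUBIC))
E
```

```text
pose [0.58890601 0.19172071 0.18317444] [ 0.57  0.47 -0.09  0.39 -1.36 -0.91  0.91 -1.15 -0.92  0.58 -1.49 -1.06
  0.92 -1.27]
[0.58789541 0.19171154 0.18252806]
200 [(np.int64(-150), np.int64(-133), np.int64(96)), (np.int64(-150), np.int64(-135), np.int64(94)), (np.int64(-150), np.int64(-138), np.int64(96)), (np.int64(-151), np.int64(-140), np.int64(95)), (np.int64(-151), np.int64(-142), np.int64(95)), (np.int64(-151), np.int64(-144), np.int64(96)), (np.int64(-152), np.int64(-146), np.int64(92)), (np.int64(-153), np.int64(-149), np.int64(90)), (np.int64(-159), np.int64(-150), np.int64(73)), (np.int64(-177), np.int64(-148), np.int64(23)), (np.int64(-186), np.int64(-149), np.int64(-1)), (np.int64(-186), np.int64(-152), np.int64(1)), (np.int64(-186), np.int64(-155), np.int64(2))]
250 [(np.int64(-91), np.int64(-134), np.int64(97)), (np.int64(-91), np.int64(-136), np.int64(95)), (np.int64(-91), np.int64(-139), np.int64(97)), (np.int64(-91), np.int64(-141), np.int64(96)), (np.int64(-92), np.int64(-143), np.int64(95)), (np.int64(-92), np.int64(-145), np.int64(94)), (np.int64(-92), np.int64
[... 2052 characters left out ...]
int64(175), np.int64(-152), np.int64(1)), (np.int64(175), np.int64(-154), np.int64(1))]
490 [(np.int64(187), np.int64(-132), np.int64(94)), (np.int64(187), np.int64(-134), np.int64(95)), (np.int64(187), np.int64(-136), np.int64(94)), (np.int64(187), np.int64(-138), np.int64(95)), (np.int64(188), np.int64(-141), np.int64(95)), (np.int64(188), np.int64(-143), np.int64(95)), (np.int64(189), np.int64(-145), np.int64(93)), (np.int64(191), np.int64(-147), np.int64(89)), (np.int64(199), np.int64(-148), np.int64(72)), (np.int64(234), np.int64(-145), np.int64(-1)), (np.int64(234), np.int64(-148), np.int64(0)), (np.int64(234), np.int64(-150), np.int64(0)), (np.int64(234), np.int64(-153), np.int64(1))]
```

View pics/w10a.png

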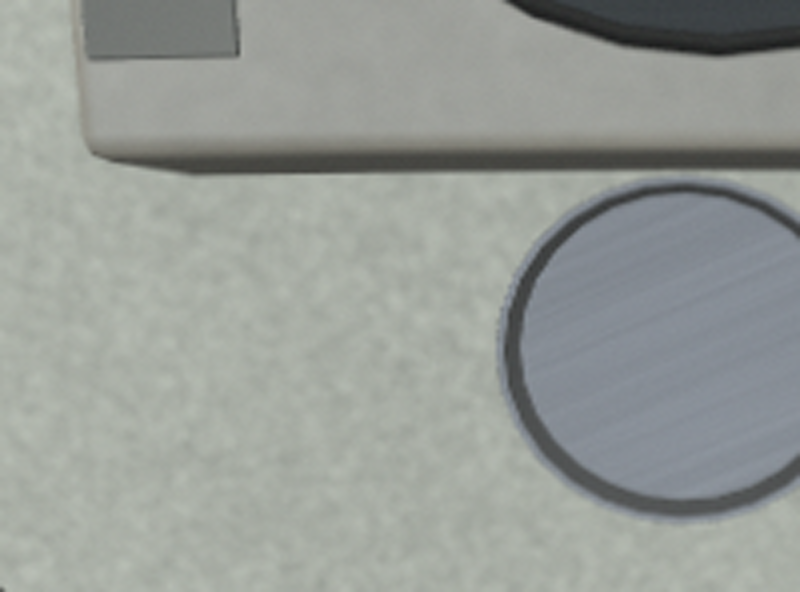

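View pics/w10b.png

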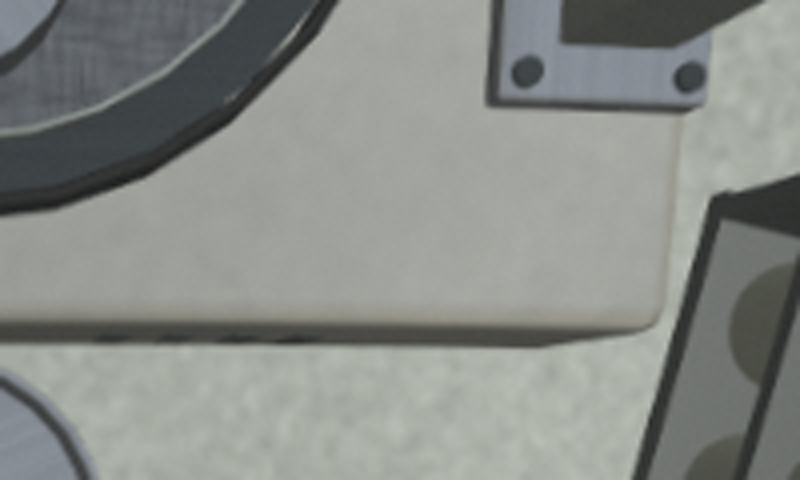

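```bash
cat >> pose.py <<'E'
def M(P):
    P=np.atleast_2d(P); d=P[:,:2]-p[:2]; C,S=np.cos(p[2]),np.sin(p[2]); return np.c_[C*d[:,0]+S*d[:,1],-S*d[:,0]+C*d[:,1],P[:,2]]
E
python3 - <<'E'
from dish import *
from pose import *
c=[np.load("c10.npz")[f"arr_{i}"] for i in range(4)]
print("front edge",M(atz("wrist",[170,60],.09,c)),"back",M(atz("wrist",[507,55],.09,c)))
D=np.load("w10.npy"); X=cloud("wrist",D,c); im=cv2.imread("pics/w10.png")
m=(X[...,2]>.026)&(X[...,2]<.036)&(abs(np.hypot(X[...,0]-.6174,X[...,1]+.0217)-.063)<.012)
P=X[m]; r=cv2.fitEllipse(P[:,:2].astype(np.float32)*1000); print(len(P),r, M([r[0][0]/1e3,r[0][1]/1e3,0]))
q=M(P); print("y",np.percentile(q[:,1],[.5,99.5]),"x",np.percentile(q[:,0],[.5,99.5]))
Q=M(X[60:95,180:490].reshape(-1,3)); f=(Q[:,2]>.04)&(Q[:,2]<.085); k=np.polyfit(Q[f,0],Q[f,1],1); print("face",k,np.polyval(k,-.01),f.sum())
E
```

```text
pose [0.58890601 0.19172071 0.18317444] [ 0.57  0.47 -0.09  0.39 -1.36 -0.91  0.91 -1.15 -0.92  0.58 -1.49 -1.06
  0.92 -1.27]
[0.58789541 0.19171154 0.18252806]
front edge [[-0.18746341 -0.1228519   0.09      ]] back [[ 0.20795844 -0.11594616  0.09      ]]
792 ((617.5838012695312, -21.538951873779297), (126.01016235351562, 128.00709533691406), 7.100342750549316) [[-0.01064761 -0.21491563  0.        ]]
y [-0.28024355 -0.14870386] x [-0.07506955  0.05380555]
face [ 0.00445097 -0.14839968] -0.14844418843610777 919
```

```bash
python3 - <<'E'
from go import *
from pose import *
t=W(p,[-.01,-.0905,.211])[0]; print(t)
go(t[0]-.09,t[1]-.015,.35,.188)
E
```

```text
pose [0.58890601 0.19172071 0.18317444] [ 0.57  0.47 -0.09  0.39 -1.36 -0.91  0.91 -1.15 -0.92  0.58 -1.49 -1.06
  0.92 -1.27]
[0.58789541 0.19171154 0.18252806]
[0.59555805 0.10091322 0.211     ]
t 9.15 pos [ 0.6277 -0.0604  0.3614] head 1.75 F [-0.1  0.1 -0. ] w 0.0855
shift [ 0.1654 -0.0938  0.0171] spin 1.562 rows>= 12.5
```

{"api": "send_rows", "payload": {
  "commands": [
    [[0.013, -0.007, 0.001], 0.12, 0.8],
    [[0.026, -0.014, 0.002], 0.24, 0.6],
    [[0.039, -0.022, 0.003], 0.36, 0.5],
    [[0.052, -0.03, 0.004], 0.48, 0.45],
    [[0.066, -0.037, 0.005], 0.6, 0.45]
  ]
}}

```text
clock: 9.57
position: [0.5788, -0.0027, 0.3574]
orientation: [-2.617, -1.682, 0.017]
force: [0.7, 0.5, -0.6]
gripper_width: 0.0384
```

```bash
python3 - <<'E'
from go import *
go(.5056,.086,.355,.188)
E
```

```text
t 9.57 pos [ 0.5788 -0.0027  0.3574] head 1.1421 F [ 0.7  0.5 -0.6] w 0.0384
shift [ 0.0503 -0.1033  0.006 ] spin 0.9541 rows>= 7.6
```

{"api": "send_rows", "payload": {
  "commands": [
    [[0.006, -0.013, 0], 0.12, 0.45],
    [[0.012, -0.026, 0.001], 0.24, 0.45],
    [[0.019, -0.039, 0.002], 0.36, 0.45],
    [[0.025, -0.052, 0.003], 0.48, 0.45],
    [[0.032, -0.065, 0.003], 0.6, 0.45]
  ]
}}

```text
clock: 9.98
position: [0.5323, 0.0528, 0.3554]
orientation: [-3.004, -0.823, 0.034]
force: [0.1, 0.7, 0.5]
gripper_width: 0.0383
```

```bash
python3 - <<'E'
from go import *
go(.5056,.086,.355,.188)
E
```

```text
t 9.98 pos [0.5323 0.0528 0.3554] head 0.5347 F [0.1 0.7 0.5] w 0.0383
shift [-0.0061 -0.0421  0.0018] spin 0.3467 rows>= 2.8
```

{"api": "send_rows", "payload": {
  "commands": [
    [[-0.002, -0.015, 0], 0.12, 0.45],
    [[-0.004, -0.03, 0], 0.24, 0.45],
    [[-0.006, -0.042, 0.0], 0.347, 0.45],
    [[-0.006, -0.042, 0.0], 0.347, 0.45],
    [[-0.006, -0.042, 0.0], 0.347, 0.45]
  ]
}}

```text
clock: 10.4
position: [0.5058, 0.0853, 0.3563]
orientation: [-3.105, -0.296, 0.042]
force: [0.6, -0.6, -0.4]
gripper_width: 0.0385
```

```bash
python3 - <<'E'
from go import *
from fit import cloud
c=cal("wrist"); im,D=arm.get_image("wrist"); cv2.imwrite("pics/w11.png",im); np.save("w11.npy",D); np.savez("c11.npz",*c); print(abs(cal("wrist")[3]-c[3]).max())
for l in("latch_tab","coupling","ball"): print(l,[(np.round(r["uv"],1),round(r["conf"],2)) for r in arm.spot_point(l,"wrist")[:2]])
go(.5056,.086,.355,.188)
E
```

```text
0.0005436580187817008
latch_tab [(array([325.6,  70.4]), 0.95)]
coupling [(array([286.9,  74.5]), 0.77)]
ball []
t 10.6 pos [0.5064 0.085  0.3565] head 0.1878 F [ 0.6 -0.6 -0.2] w 0.0382
shift [-0.0006 -0.0011  0.0016] spin -0.0002 rows>= 0.0
```

View pics/w11.png

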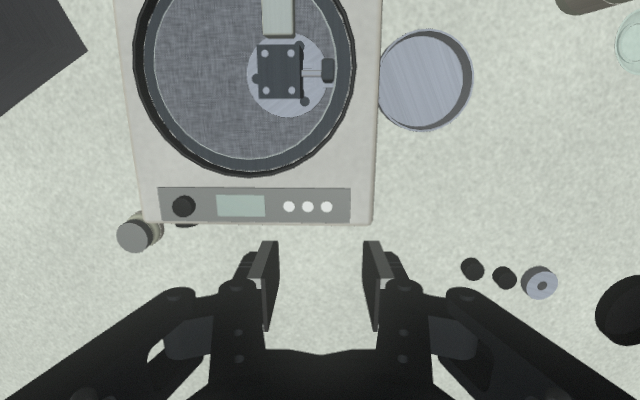

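```bash
python3 - <<'E'
from go import *
from fit import cloud
from pose import *
c=[np.load("c11.npz")[f"arr_{i}"] for i in range(4)]; D=np.load("w11.npy"); im=cv2.imread("pics/w11.png"); X=cloud("wrist",D,c)
m=(X[...,2]>.195)&(X[...,2]<.24); m[:,:313]=0; m[:,345:]=0; m[:40]=0
P=X[m]; Q=M(P); print(len(P),np.percentile(Q,[2,50,98],axis=0).round(4)); vv,uu=np.where(m); print(uu.min(),uu.max(),vv.min(),vv.max())
for l,uv,z in(("net",(325.6,70.4),.211),("coup",(286.9,74.5),.157)): a=atz("wrist",uv,z,c); print(l,a,M(a))
# arm coupling top block
n=(X[...,2]>.18)&(X[...,2]<.20); n[:,:250]=0; n[:,305:]=0; n[:36]=0;n[105:]=0
Q=M(X[n]); print("coupl",np.percentile(Q,[2,50,98],axis=0).round(4))
cv2.imwrite("pics/w11z.png",cv2.resize(im[20:120,240:350],None,fx=6,fy=6,interpolation=cv2.INTER_CUBIC))
E
```

```text
pose [0.58890601 0.19172071 0.18317444] [ 0.57  0.47 -0.09  0.39 -1.36 -0.91  0.91 -1.15 -0.92  0.58 -1.49 -1.06
  0.92 -1.27]
[0.58789541 0.19171154 0.18252806]
303 [[-0.0183 -0.0949  0.2086]
 [-0.0102 -0.0904  0.2224]
 [-0.0023 -0.0859  0.224 ]]
322 334 58 81
net [0.59474673 0.10280203 0.211     ] [[-0.0104537  -0.08849501  0.211     ]]
coup [0.58771845 0.13892647 0.157     ] [[-0.01078426 -0.05169469  0.157     ]]
coupl [[-0.031  -0.0659  0.1867]
 [-0.0097 -0.0485  0.1893]
 [ 0.011  -0.0308  0.1909]]
```

View pics/w11z.png

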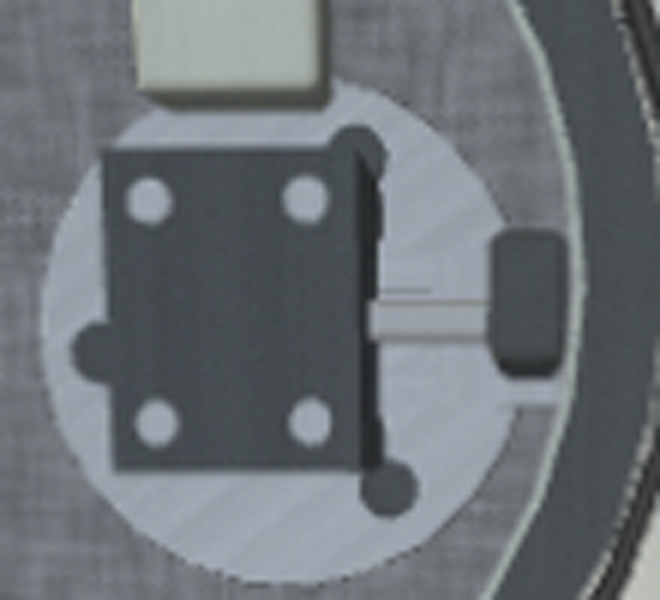

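```bash
python3 - <<'E'
from go import *
from fit import cloud
from pose import *
c=[np.load("c11.npz")[f"arr_{i}"] for i in range(4)]; D=np.load("w11.npy"); X=cloud("wrist",D,c)
print([M(X[73,u]).round(3) for u in (308,312,316,319)])
t=W(p,[-.0102,-.0912,.204])[0]; print(t)
go(t[0],t[1],.27,.188); go(t[0],t[1],.204,.188)
from scipy.spatial.transform import Rotation as Ro
print(Ro.from_rotvec(arm.state()["orientation"]).as_matrix().round(3))
E
```

```text
pose [0.58890601 0.19172071 0.18317444] [ 0.57  0.47 -0.09  0.39 -1.36 -0.91  0.91 -1.15 -0.92  0.58 -1.49 -1.06
  0.92 -1.27]
[0.58789541 0.19171154 0.18252806]
[array([[-0.01 , -0.072,  0.172]]), array([[-0.01 , -0.076,  0.172]]), array([[-0.01 , -0.08 ,  0.172]]), array([[-0.01 , -0.082,  0.173]])]
[0.5954889 0.1001885 0.204    ]
t 10.6 pos [0.5064 0.085  0.3565] head 0.1878 F [ 0.6 -0.6 -0.2] w 0.0382
shift [0.0924 0.0038 0.0842] spin -0.0002 rows>= 3.0
t 10.6 pos [0.5064 0.085  0.3565] head 0.1878 F [ 0.6 -0.6 -0.2] w 0.0382
shift [0.094  0.0054 0.1502] spin -0.0002 rows>= 4.3
[[ 0.982  0.186 -0.028]
 [ 0.187 -0.982  0.019]
 [-0.024 -0.024 -0.999]]
```

{"api": "send_rows", "payload": {
  "commands": [
    [[0.03, 0.001, 0.02], 0, 0.45],
    [[0.06, 0.002, 0.045], 0, 0.45],
    [[0.085, 0.003, 0.07], 0, 0.45],
    [[0.0925, 0.004, 0.086], 0, 0.45],
    [[0.0925, 0.004, 0.086], 0, 0.45]
  ]
}}

```text
clock: 11.02
position: [0.5955, 0.0994, 0.2633]
orientation: [-3.105, -0.292, 0.053]
force: [-0.5, -0.6, 0.2]
gripper_width: 0.0385
```

```bash
python3 - <<'E'
from go import *
go(.5955,.1002,.204,.188)
im,D=arm.get_image("wrist"); cv2.imwrite("pics/w12.png",im)
im,D=arm.get_image("side"); cv2.imwrite("pics/s12.png",cv2.resize(im[100:230,280:430],None,fx=5,fy=4.6,interpolation=cv2.INTER_CUBIC))
go(.5955,.1002,.204,.188)
E
```

```text
t 11.02 pos [0.5955 0.0994 0.2633] head 0.1879 F [-0.5 -0.6  0.2] w 0.0385
shift [0.002  0.0007 0.0593] spin -0.0001 rows>= 1.4
t 11.12 pos [0.5953 0.0995 0.2674] head 0.1878 F [0.2 0.  0.1] w 0.0382
shift [0.002  0.0009 0.0634] spin -0.0002 rows>= 1.5
```

View pics/w12.png

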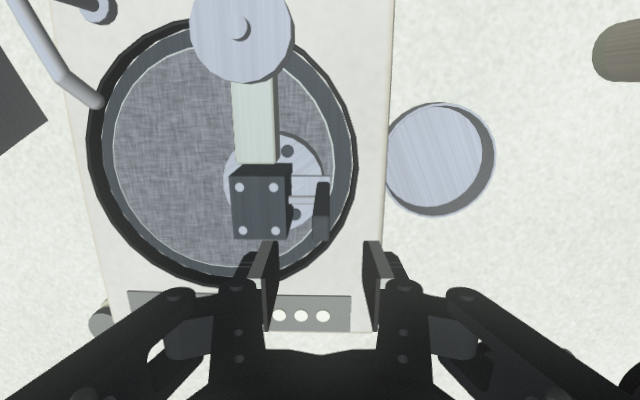

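View pics/s12.png

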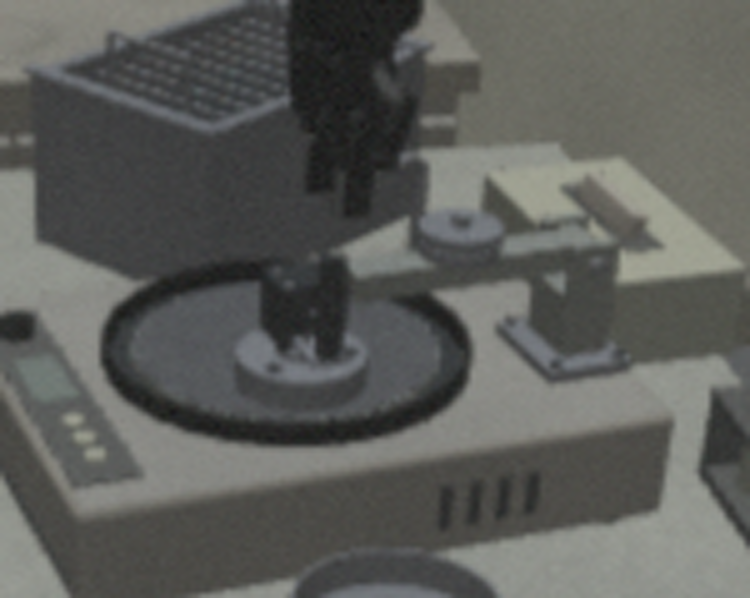

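{"api": "send_rows", "payload": {
  "commands": [
    [[0.0005, 0, 0.015], 0, 0.45],
    [[0.001, 0, 0.03], 0, 0.45],
    [[0.0015, 0, 0.045], 0, 0.45],
    [[0.002, 0.0005, 0.058], 0, 0.45],
    [[0.002, 0.0005, 0.062], 0, 0.45]
  ]
}}

```text
clock: 11.53
position: [0.5945, 0.1003, 0.2056]
orientation: [-3.105, -0.292, 0.046]
force: [-1.0, 0.8, -0.2]
gripper_width: 0.0385
```

```bash
python3 - <<'E'
from go import *
go(.5955,.1002,.204,.188)
im,D=arm.get_image("wrist"); cv2.imwrite("pics/w13.png",im)
im,D=arm.get_image("side"); cv2.imwrite("pics/s13.png",cv2.resize(im[100:230,280:430],None,fx=5,fy=4.6,interpolation=cv2.INTER_CUBIC))
go(.5955,.1002,.204,.188)
E
```

```text
t 11.53 pos [0.5945 0.1003 0.2056] head 0.1878 F [-1.   0.8 -0.2] w 0.0385
shift [0.001  0.0003 0.0016] spin -0.0002 rows>= 0.0
t 11.63 pos [0.5952 0.1004 0.2063] head 0.1878 F [0.4 0.9 1. ] w 0.0388
shift [0.0003 0.0003 0.0023] spin -0.0002 rows>= 0.1
```

View pics/w13.png

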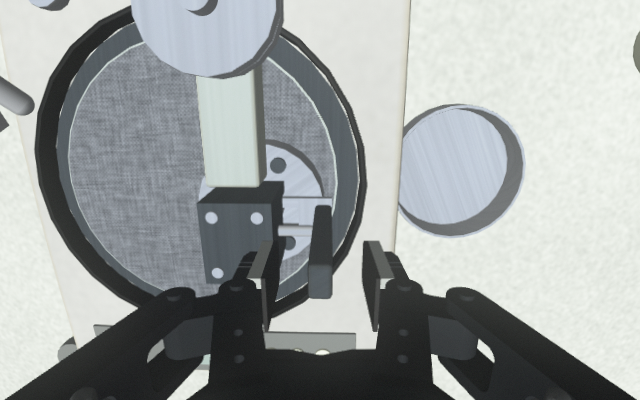

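View pics/s13.png

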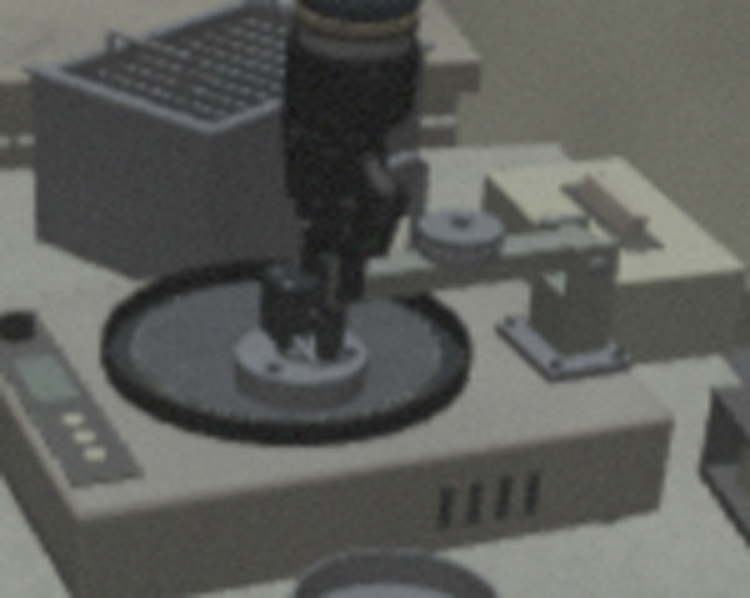

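{"api": "send_rows", "payload": {
  "commands": [
    [[0, 0, 0.002], 0, 0.3],
    [[0, 0, 0.002], 0, 0.2],
    [[0, 0, 0.002], 0, 0.1],
    [[0, 0, 0.002], 0, 0],
    [[0, 0, 0.002], 0, 0]
  ],
  "grip_force": 35
}}

```text
clock: 12.05
position: [0.5957, 0.1004, 0.2055]
orientation: [-3.106, -0.293, 0.041]
force: [-1.2, 0.0, 4.4]
gripper_width: 0.0094
```

```bash
python3 - <<'E'
from go import *
import os
from pose import *
go(.5955,.1002,.204,.188)
im,D=arm.get_image("wrist"); cv2.imwrite("pics/w14.png",im)
go(.5955,.1002,.204,.188)
P0=arm.state()["position"]; np.save("grip0.npy",P0)
a=.186; y=np.array([np.sin(a),-np.cos(a),0])
for d in(.006,.012,.018,.020): go(*(P0+d*y),.188 if 0 else None)
E
```

```text
pose [0.58890601 0.19172071 0.18317444] [ 0.57  0.47 -0.09  0.39 -1.36 -0.91  0.91 -1.15 -0.92  0.58 -1.49 -1.06
  0.92 -1.27]
[0.58789541 0.19171154 0.18252806]
t 12.05 pos [0.5957 0.1004 0.2055] head 0.1882 F [-1.2  0.   4.4] w 0.0094
shift [-0.0002  0.0002  0.0015] spin 0.0002 rows>= 0.0
t 12.1 pos [0.5957 0.1004 0.2055] head 0.1882 F [-1.1  0.2  5.7] w 0.0092
shift [-0.0002  0.0002  0.0015] spin 0.0002 rows>= 0.0
t 12.1 pos [0.5957 0.1004 0.2055] head 0.1882 F [-1.1  0.2  5.7] w 0.0092
shift [-0.      0.006  -0.0001] spin 0 rows>= 0.1
t 12.1 pos [0.5957 0.1004 0.2055] head 0.1882 F [-1.1  0.2  5.7] w 0.0092
shift [-0.      0.012  -0.0003] spin 0 rows>= 0.3
t 12.1 pos [0.5957 0.1004 0.2055] head 0.1882 F [-1.1  0.2  5.7] w 0.0092
shift [-0.      0.018  -0.0004] spin 0 rows>= 0.4
t 12.1 pos [0.5957 0.1004 0.2055] head 0.1882 F [-1.1  0.2  5.7] w 0.0092
shift [-0.      0.02   -0.0005] spin 0 rows>= 0.5
```

View pics/w14.png

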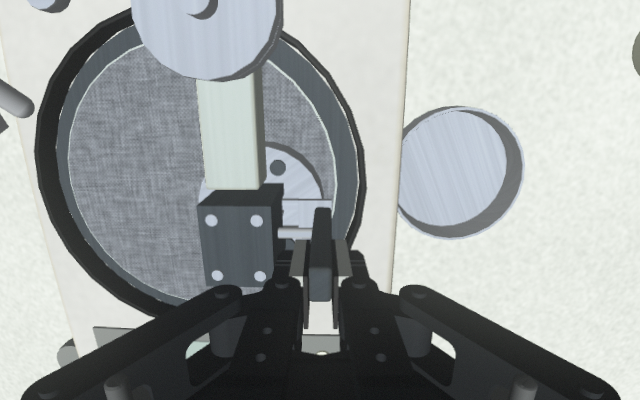

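{"api": "send_rows", "payload": {
  "commands": [
    [[0, 0.004, -0.0001], 0, 0],
    [[0, 0.008, -0.0002], 0, 0],
    [[0, 0.012, -0.0003], 0, 0],
    [[0, 0.0155, -0.0004], 0, 0],
    [[0, 0.0155, -0.0004], 0, 0]
  ]
}}

```text
clock: 12.52
position: [0.5985, 0.0856, 0.2056]
orientation: [-3.104, -0.291, 0.042]
force: [-0.7, 6.7, 3.5]
gripper_width: 0.0092
```

```bash
python3 - <<'E'
from go import *
P0=np.load("grip0.npy"); s=arm.state(); d=s["position"]-P0; a=.186; y=np.array([np.sin(a),-np.cos(a),0]); x=np.array([np.cos(a),np.sin(a),0])
print("pull",d@y,"x",d@x,"z",d[2],"F",s["force"]@y,s["force"],s["gripper_width"])
im,D=arm.get_image("wrist"); cv2.imwrite("pics/w15.png",im)
E
```

```text
pull 0.01504733123529718 x 1.3308331084161875e-05 z 6.180467125227462e-05 F -6.72054090644352 [-0.6618025   6.71395778  3.51974576] 0.009200230658254482
```

View pics/w15.png

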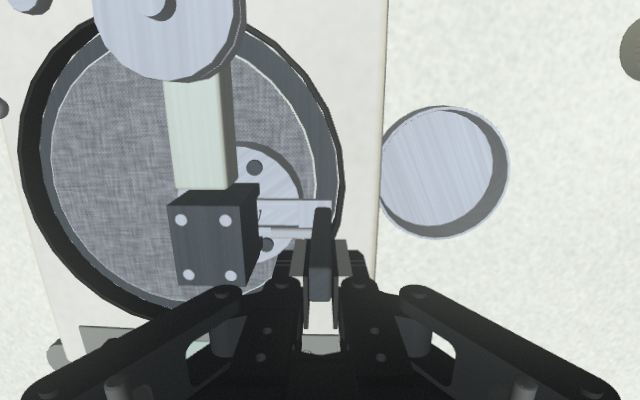

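{"api": "send_rows", "payload": {
  "commands": [
    [[0, 0.001, 0], 0, 0],
    [[0, 0.002, 0], 0, 0],
    [[0, 0.0032, 0], 0, 0],
    [[0, 0.0032, 0], 0, 0]
  ]
}}

```text
clock: 12.9
position: [0.5988, 0.0838, 0.2055]
orientation: [-3.101, -0.29, 0.042]
force: [-2.3, 6.7, 3.5]
gripper_width: 0.0096
```

```bash
cat > chk.py <<'E'
from go import *
P0=np.load("grip0.npy"); s=arm.state(); d=s["position"]-P0; a=.186; y=np.array([np.sin(a),-np.cos(a),0]); x=np.array([np.cos(a),np.sin(a),0])
print("t",round(s["clock"],2),"pull",round(d@y,4),"x",round(d@x,4),"z",round(d[2],4),"F",round(s["force"]@y,1),np.round(s["force"],1),"w",round(s["gripper_width"],4))
R=Ro.from_rotvec(s["orientation"]).as_matrix()
E
python3 chk.py
```

```text
t 12.9 pull 0.0169 x -0.0 z 0.0 F -7.0 [-2.3  6.7  3.5] w 0.0096
```

{"api": "send_rows", "payload": {
  "commands": [
    [[0, 0.001, 0], 0, 0],
    [[0, 0.002, 0], 0, 0],
    [[0, 0.003, 0], 0, 0],
    [[0, 0.003, 0], 0, 0]
  ]
}}

```text
clock: 13.23
position: [0.5991, 0.0825, 0.2055]
orientation: [-3.097, -0.289, 0.043]
force: [-1.5, 7.1, 4.3]
gripper_width: 0.0095
```

```bash
python3 chk.py
```

```text
t 13.23 pull 0.0182 x 0.0 z -0.0 F -7.2 [-1.5  7.1  4.3] w 0.0095
```

{"api": "send_rows", "payload": {
  "commands": [
    [[0, 0.001, 0], 0, 0],
    [[0, 0.002, 0], 0, 0],
    [[0, 0.003, 0], 0, 0],
    [[0, 0.003, 0], 0, 0]
  ]
}}

```text
clock: 13.57
position: [0.5991, 0.0824, 0.2054]
orientation: [-3.091, -0.287, 0.044]
force: [-1.1, 10.8, 3.5]
gripper_width: 0.0096
```

```bash
python3 - <<'E'
import chk
from chk import *
im,D=arm.get_image("wrist"); cv2.imwrite("pics/w16.png",im)
im,D=arm.get_image("side"); cv2.imwrite("pics/s16.png",cv2.resize(im[100:230,280:430],None,fx=5,fy=4.6,interpolation=cv2.INTER_CUBIC))
print(R.round(3))
E
```

```text
t 13.57 pull 0.0183 x -0.0 z -0.0001 F -10.8 [-1.1 10.8  3.5] w 0.0096
[[ 0.982  0.184 -0.031]
 [ 0.185 -0.982  0.034]
 [-0.025 -0.039 -0.999]]
```

View pics/w16.png

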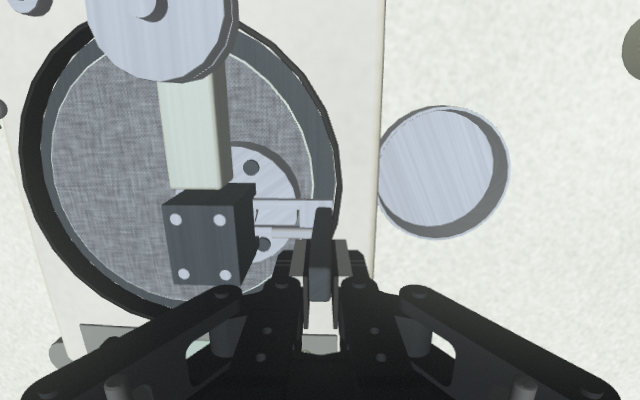

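View pics/s16.png

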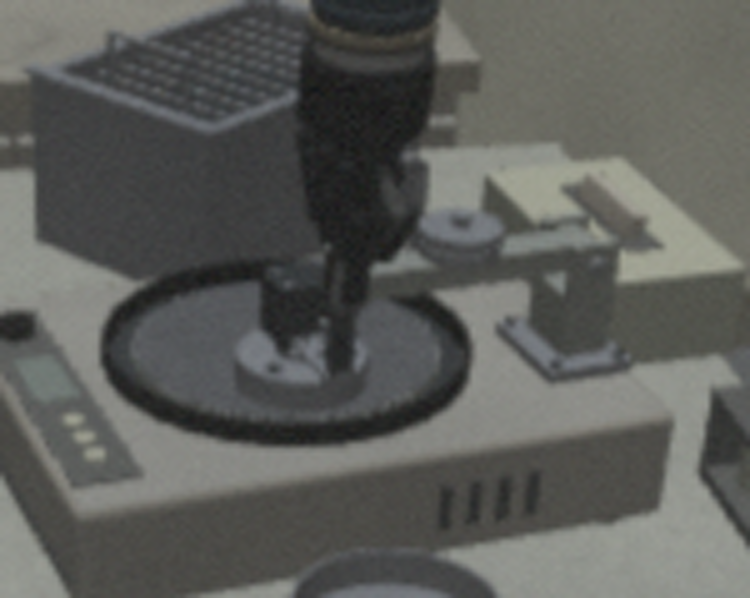

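```bash
cat > lift.py <<'E'
from chk import *
def wp(ths,ex=.003,ez=.001):
    a=.187; X=np.array([np.cos(a),np.sin(a),0]); Y=np.array([np.sin(a),-np.cos(a),0])
    for th in ths:
        c_,s_=np.cos(th),np.sin(th)
        P=P0+(.0183+ex)*Y+X*(.190*(1-c_)+.0385*s_)+np.array([0,0,.190*s_-.0385*(1-c_)+ez])
        print(th,np.round(R.T@(P-s["position"]),4).tolist())
import sys
wp([float(v) for v in sys.argv[1:]])
E
python3 lift.py .02 .04 .06 .08 .1
```

```text
t 13.67 pull 0.0183 x -0.0 z -0.0 F -10.7 [-1.5 10.7  4. ] w 0.0095
0.02 [0.0007, 0.0029, -0.005]
0.04 [0.0015, 0.0027, -0.0088]
0.06 [0.0024, 0.0026, -0.0125]
0.08 [0.0033, 0.0024, -0.0163]
0.1 [0.0043, 0.0023, -0.02]
```

{"api": "send_rows", "payload": {
  "commands": [
    [[0.0003, 0.003, -0.002], 0, 0],
    [[0.0007, 0.003, -0.005], 0, 0],
    [[0.0015, 0.003, -0.0088], 0, 0],
    [[0.0024, 0.0028, -0.0125], 0, 0],
    [[0.0033, 0.0026, -0.016], 0, 0]
  ]
}}

```text
clock: 14.08
position: [0.6016, 0.083, 0.2189]
orientation: [-3.085, -0.287, 0.051]
force: [0.6, 11.3, -6.7]
gripper_width: 0.0093
```

```bash
python3 lift.py .08 .1 .12 .15 .18 .2 ; python3 - <<'E'
from h import *
im,D=arm.get_image("wrist"); cv2.imwrite("pics/w17.png",im)
im,D=arm.get_image("side"); cv2.imwrite("pics/s17.png",cv2.resize(im[100:230,280:430],None,fx=5,fy=4.6,interpolation=cv2.INTER_CUBIC))
E
```

```text
t 14.08 pull 0.0181 x 0.0026 z 0.0134 F -11.0 [ 0.6 11.3 -6.7] w 0.0093
0.08 [0.001, 0.003, -0.0028]
0.1 [0.002, 0.0029, -0.0066]
0.12 [0.0031, 0.0027, -0.0103]
0.15 [0.0049, 0.0024, -0.0158]
0.18 [0.0068, 0.0022, -0.0213]
0.2 [0.0082, 0.002, -0.0249]
```

View pics/w17.png

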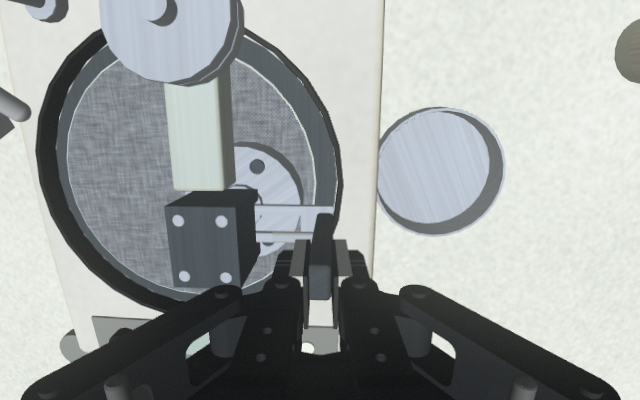

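View pics/s17.png

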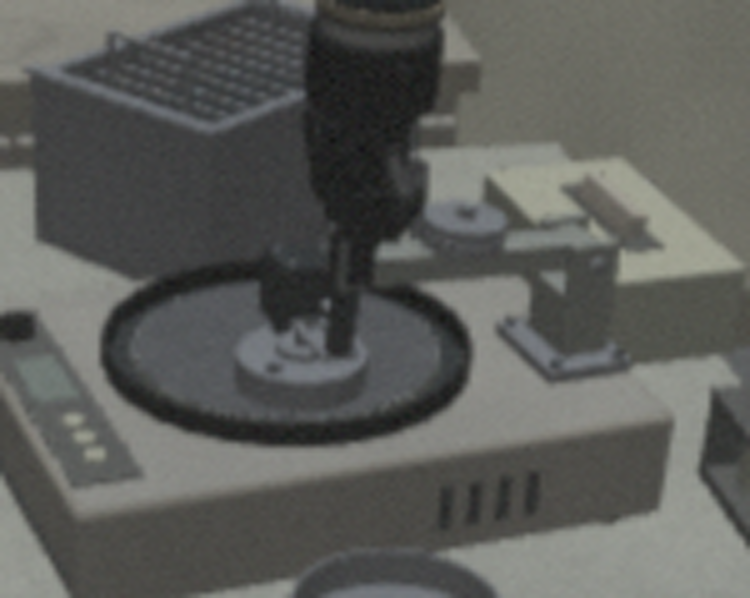

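{"api": "send_rows", "payload": {
  "commands": [
    [[0.001, 0.003, -0.003], 0, 0],
    [[0.002, 0.003, -0.0068], 0, 0],
    [[0.003, 0.003, -0.0105], 0, 0],
    [[0.0047, 0.0028, -0.016], 0, 0],
    [[0.0068, 0.0026, -0.0215], 0, 0]
  ]
}}

```text
clock: 14.6
position: [0.607, 0.0841, 0.2376]
orientation: [-3.078, -0.287, 0.061]
force: [-1.6, 10.7, -6.6]
gripper_width: 0.0094
```

```bash
python3 lift.py .2 .22 .25 .28 .31 .34 ; python3 - <<'E'
from h import *
im,D=arm.get_image("side"); cv2.imwrite("pics/s18.png",cv2.resize(im[100:230,280:430],None,fx=5,fy=4.6,interpolation=cv2.INTER_CUBIC))
E
```

```text
t 14.6 pull 0.0181 x 0.0081 z 0.0321 F -10.8 [-1.6 10.7 -6.6] w 0.0094
0.2 [0.0032, 0.0029, -0.0062]
0.22 [0.0046, 0.0027, -0.0098]
0.25 [0.0069, 0.0024, -0.0151]
0.28 [0.0093, 0.0021, -0.0204]
0.31 [0.0119, 0.0018, -0.0256]
0.34 [0.0146, 0.0015, -0.0307]
```

View pics/s18.png

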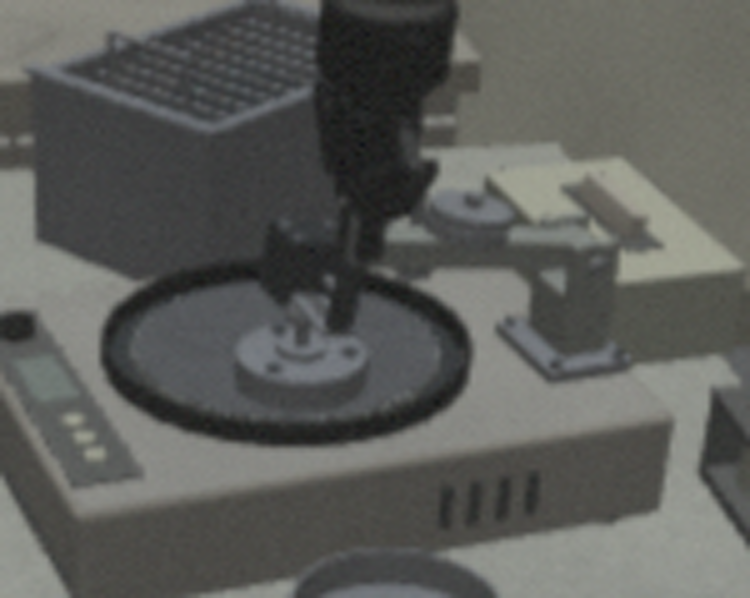

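{"api": "send_rows", "payload": {
  "commands": [
    [[0.0025, 0.003, -0.005], 0, 0],
    [[0.0046, 0.003, -0.01], 0, 0],
    [[0.0069, 0.0028, -0.0152], 0, 0],
    [[0.0093, 0.0026, -0.0205], 0, 0],
    [[0.0119, 0.0024, -0.0258], 0, 0]
  ]
}}

```text
clock: 15.07
position: [0.617, 0.086, 0.261]
orientation: [-3.07, -0.288, 0.076]
force: [-2.4, 10.8, -5.9]
gripper_width: 0.0094
```

```bash
python3 lift.py .3 .32 .35 .38 .41 .44 
```

```text
t 15.07 pull 0.0181 x 0.0183 z 0.0554 F -11.1 [-2.4 10.8 -5.9] w 0.0094
0.3 [0.0016, 0.0032, -0.0003]
0.32 [0.0034, 0.003, -0.0037]
0.35 [0.0061, 0.0027, -0.0088]
0.38 [0.009, 0.0024, -0.0139]
0.41 [0.0121, 0.0021, -0.0188]
0.44 [0.0152, 0.0018, -0.0237]
```

{"api": "send_rows", "payload": {
  "commands": [
    [[0.003, 0.003, -0.004], 0, 0],
    [[0.0061, 0.0029, -0.009], 0, 0],
    [[0.009, 0.0027, -0.014], 0, 0],
    [[0.0121, 0.0025, -0.019], 0, 0],
    [[0.0152, 0.0023, -0.024], 0, 0]
  ]
}}

```text
clock: 15.48
position: [0.629, 0.0883, 0.2808]
orientation: [-3.062, -0.29, 0.096]
force: [-5.7, 9.3, -4.1]
gripper_width: 0.0093
```

```bash
python3 lift.py .42 .44 .47 .5 .52 ; python3 - <<'E'
from h import *
im,D=arm.get_image("side"); cv2.imwrite("pics/s19.png",cv2.resize(im[60:230,260:430],None,fx=4.6,fy=3.5,interpolation=cv2.INTER_CUBIC))
im,D=arm.get_image("wrist"); cv2.imwrite("pics/w19.png",im)
E
```

```text
t 15.48 pull 0.018 x 0.0305 z 0.0753 F -10.2 [-5.7  9.3 -4.1] w 0.0093
0.42 [0.0018, 0.0032, -0.0001]
0.44 [0.0039, 0.003, -0.0034]
0.47 [0.0071, 0.0027, -0.0082]
0.5 [0.0106, 0.0024, -0.0129]
0.52 [0.0129, 0.0022, -0.0159]
```

View pics/s19.png

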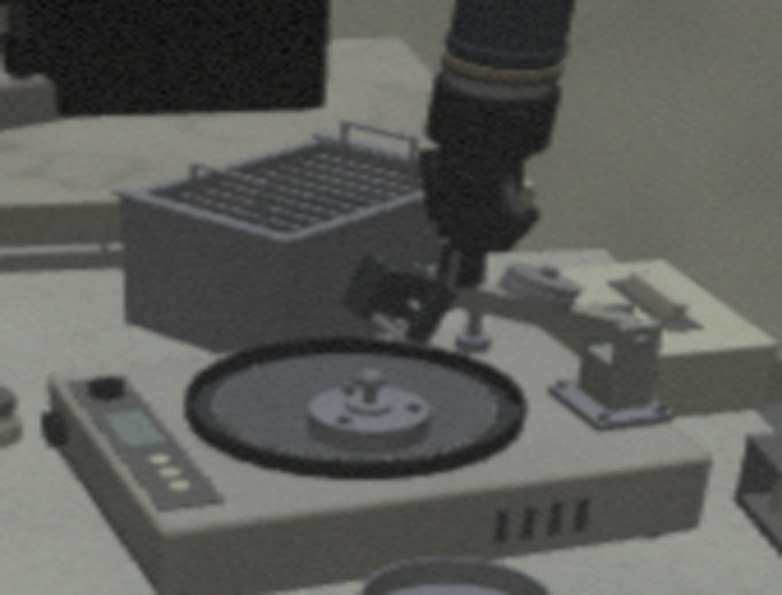

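View pics/w19.png

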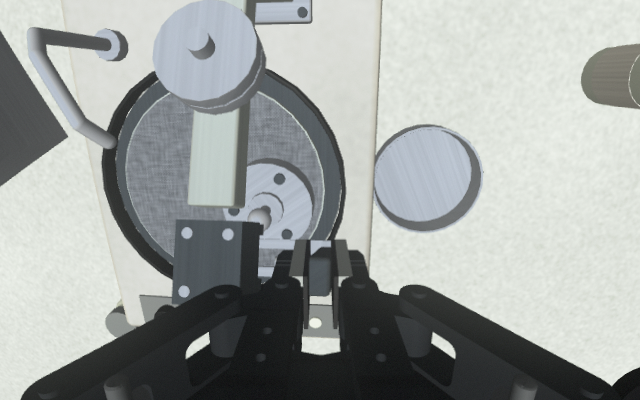

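{"api": "send_rows", "payload": {
  "commands": [
    [[0.0015, 0.003, -0.003], 0, 0],
    [[0.004, 0.003, -0.0065], 0, 0],
    [[0.0065, 0.0028, -0.01], 0, 0],
    [[0.0085, 0.0028, -0.013], 0, 0],
    [[0.0085, 0.0028, -0.013], 0, 0]
  ]
}}

```text
clock: 16.0
position: [0.6363, 0.0897, 0.2912]
orientation: [-3.055, -0.291, 0.107]
force: [-2.9, 10.3, -5.9]
gripper_width: 0.0096
```

```bash
python3 lift.py .44 .46 .48 .5 .52
```

```text
t 16.0 pull 0.018 x 0.0379 z 0.0857 F -10.6 [-2.9 10.3 -5.9] w 0.0096
0.44 [-0.0029, 0.0038, 0.0073]
0.46 [-0.0008, 0.0036, 0.0041]
0.48 [0.0015, 0.0034, 0.0009]
0.5 [0.0037, 0.0031, -0.0022]
0.52 [0.0061, 0.0029, -0.0053]
```

{"api": "send_rows", "payload": {
  "commands": [
    [[0.0008, 0.003, -0.002], 0, 0],
    [[0.0008, 0.003, -0.002], 0, 0],
    [[0.0008, 0.003, -0.002], 0, 0],
    [[0.0008, 0.003, -0.002], 0, 0],
    [[0.0008, 0.003, -0.002], 0, 0]
  ]
}}

```text
clock: 16.42
position: [0.6352, 0.0896, 0.2898]
orientation: [-3.048, -0.293, 0.119]
force: [-2.6, 9.8, -5.6]
gripper_width: 0.0094
```

```bash
python3 lift.py .5; python3 - <<'E'
from go import *
from fit import cloud
from pose import *
c=cal("wrist"); im,D=arm.get_image("wrist"); cv2.imwrite("pics/w20.png",im); X=cloud("wrist",D,c)
for l in("coupling","ball","dish_mid","latch_tab"): print(l,[(np.round(r["uv"],1),round(r["conf"],2)) for r in arm.spot_point(l,"wrist")[:2]])
np.save("w20x.npy",X)
cs=cal("side"); im,D=arm.get_image("side"); cv2.imwrite("pics/s20.png",cv2.resize(im[60:260,260:430],None,fx=4.4,fy=2.95,interpolation=cv2.INTER_CUBIC))
for l in("coupling","ball","dish_mid"): print(l,[(np.round(r["uv"],1),round(r["conf"],2)) for r in arm.spot_point(l,"side")[:3]])
for th in(.42,.46,.5,.54):
    C,S=np.cos(th),np.sin(th); q=np.array([.18-.19*C-.021*S,-.0485,.178+.19*S-.021*C]); print(th,q.round(4),proj("side",W(p,q),cs).round(1),proj("wrist",W(p,q),c).round(1))
import subprocess
E
python3 chk.py
```

```text
t 16.42 pull 0.0179 x 0.0368 z 0.0843 F -10.1 [-2.6  9.8 -5.6] w 0.0094
0.5 [0.0047, 0.0031, -0.0037]
pose [0.58890601 0.19172071 0.18317444] [ 0.57  0.47 -0.09  0.39 -1.36 -0.91  0.91 -1.15 -0.92  0.58 -1.49 -1.06
  0.92 -1.27]
[0.58789541 0.19171154 0.18252806]
coupling [(array([232.5, 260.4]), 0.6)]
ball [(array([264.2, 220.5]), 0.6)]
dish_mid [(array([427.1, 180.3]), 0.77)]
latch_tab [(array([321.1, 271.2]), 0.76)]
coupling [(array([342.9, 143.7]), 0.72)]
ball [(array([341.3, 166.5]), 0.75)]
dish_mid [(array([217.9, 315.5]), 0.82), (array([358.9, 232.6]), 0.73), (array([277. , 382.3]), 0.6)]
0.42 [-0.002  -0.0485  0.2363] [[342.6 144.5]] [[234.7 255.8]]
0.46 [ 0.0004 -0.0485  0.2435] [[343.4 142.2]] [[230.7 258.1]]
0.5 [ 0.0032 -0.0485  0.2507] [[344.4 140. ]] [[226.3 260.1]]
0.54 [ 0.0062 -0.0485  0.2577] [[345.4 137.7]] [[221.6 261.7]]
t 16.87 pull 0.0179 x 0.0368 z 0.0843 F -9.5 [-1.5  9.4 -5.4] w 0.0094
```

View pics/w20.png

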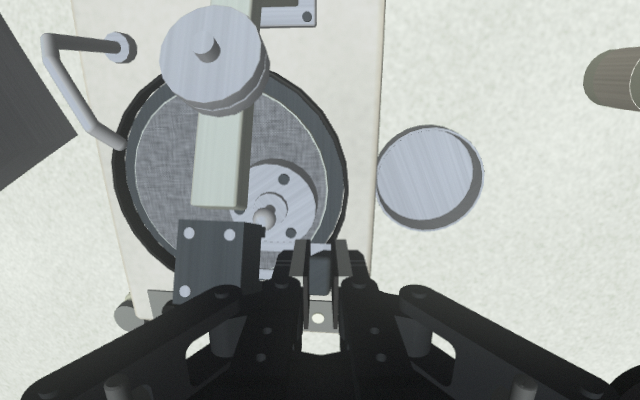

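View pics/s20.png

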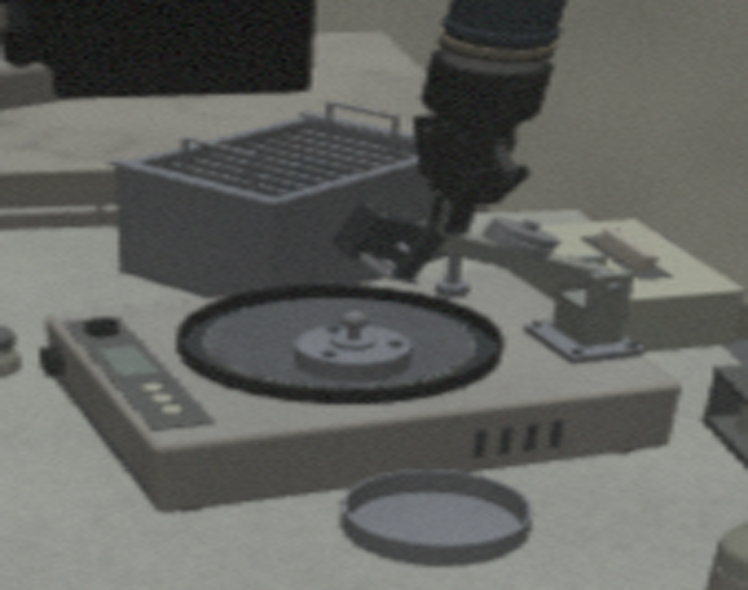

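```bash
python3 - <<'E'
from go import *
from pose import *
X=np.load("w20x.npy")
Q=M(X[130:205,205:238].reshape(-1,3)); Q=Q[np.isfinite(Q).all(1)&(Q[:,2]>.18)]
k=np.polyfit(Q[:,0],Q[:,2],1); print("arm slope angle",np.arctan(-k[0]),len(Q))
# hinge line check
th=np.arctan(-k[0]); print("rise",.19*np.sin(th)+.021*(1-np.cos(th)))
# top face z expected at x: hinge(180,178) top 11 above
print("z at x=.05",np.polyval(k,.05), .178+.13*np.tan(th)+.011/np.cos(th))
im=cv2.imread("pics/w20.png")
m=(X[...,2]>.1465)&(X[...,2]<.172); m[:190]=0;m[235:]=0;m[:,:245]=0;m[:,285:]=0
q=M(X[m]); print("ball top pts",len(q),np.median(q,0) if len(q) else None, q[:,2].max() if len(q) else None)
h=(X[...,2]>.122)&(X[...,2]<.136); h[:140]=0;h[260:]=0;h[:,:230]=0;h[:,320:]=0
q=M(X[h]); print("head",len(q),np.percentile(q,[1,99],axis=0).round(4))
E
```

```text
pose [0.58890601 0.19172071 0.18317444] [ 0.57  0.47 -0.09  0.39 -1.36 -0.91  0.91 -1.15 -0.92  0.58 -1.49 -1.06
  0.92 -1.27]
[0.58789541 0.19171154 0.18252806]
arm slope angle 0.46294363569416813 2468
rise 0.08706135034397325
z at x=.05 0.2562362681500943 0.2551796941519366
ball top pts 374 [-0.00670851 -0.05073183  0.16405043] 0.1688117427270697
head 4088 [[-0.0453 -0.0886  0.1234]
 [ 0.0306 -0.0114  0.1358]]
```

```bash
python3 - <<'E'
from dish import *
from pose import M
r=rim("wrist","pics/w21.png",[.6174,-.0217]); print(M([*r,0]))
r=rim("top","pics/t21.png",[.6174,-.0217]); print(M([*r,0]))
E
python3 chk.py
```

```text
pose [0.58890601 0.19172071 0.18317444] [ 0.57  0.47 -0.09  0.39 -1.36 -0.91  0.91 -1.15 -0.92  0.58 -1.49 -1.06
  0.92 -1.27]
[0.58789541 0.19171154 0.18252806]
wrist dish [ 0.618  -0.0212] 1091
[[-0.01014643 -0.21465318  0.        ]]
top dish [ 0.618  -0.0243] 79
[[-0.01078729 -0.21771172  0.        ]]
t 16.97 pull 0.0179 x 0.0368 z 0.0843 F -10.4 [-1.9 10.2 -6.6] w 0.0093
```

View pics/t21.png

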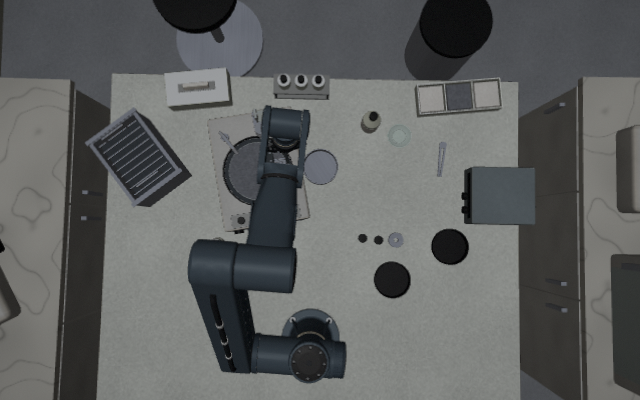

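The dish stands against the machine's face, the arm is steady, and nothing else has moved, so I'm handing the job in.

```bash
python3 -c "
from station import arm
print(arm.close_job())"
```

```text
the job is handed in; nothing more can be done
None
```

I handed the job in at about 17 s of the 51 s. The steel dish is in place, and the gripper is holding the latch open with the load arm raised above the ball.

- **Dish:** I pushed it along the bench between the open fingers, without lifting it. The wrist camera puts its centre about 1.5 mm off the machine's right-hand face, level with the head to within 1 mm. The top camera reads about 3 mm farther out, which is within its lower accuracy.
- **Latch:** I gripped the tab across its 10 mm and pulled it 18 mm to the stop. There the side force rose from 7 N to 11 N with no further motion. It was still at 17.9 mm with about 10 N at the last check.
- **Load arm:** I raised it along its arc about the hinge. Wrist depth gives 0.46 rad, which puts the socket about 87 mm above the ball. The side camera's network estimate was slightly lower, about 82–86 mm. The pose stayed steady over the last readings.
- **Head:** It stayed on the cloth. The lifting force was only the arm's own 5–7 N, and the ball is at its listed height. Its x reading was 3 mm off the listed position, but the head was partly hidden in that view. I can't rule out a small shift.
- **Everything else:** In the last top picture, the loose items I could see are where they were. The paste jar was mostly hidden by the robot arm there, so I couldn't check it in that picture.

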